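# Swap teacup and chip tray, then load the tray

## Task

The teacup and the red chip tray are on each other's places: swap them by first standing the cup on the empty cork coaster, then setting the still empty tray in the middle of the wooden stand, lined up along it, and then standing the cup in the middle of the porcelain saucer. Once the tray is on its stand, load it evenly, with the brass wind marker upright in the middle of one half and the wooden dice pot upright in the middle of the other half (either way round). Keep cup and tray level all the while and do not disturb the three loose mahjong tiles lying on the table.

Things in the scene. Friction and masses are not known exactly. Their poses are not given: they have to be found in the camera images.
- cup: White porcelain teacup without handle, round, open and empty, 56 mm across the rim, narrower at the foot, 55 mm tall, 100 g. Origin at the centre of its underside, z up its axis. Starts on the wooden stand. Can be gripped from outside across its upper part.
- tray: Red lacquer chip tray, 90 g, 160 (x) x 70 mm, on a 96 x 44 mm foot. Origin: centre of its underside, z up. Floor 12, rim 22 mm up. A brass handle plate (12 mm thick in x, 40 wide in y, top 58 mm up) to carry it by stands across the middle and parts it into two halves, middles at x = +/-42 mm, y = 0: load them with the fingers closing along y, clear of the handle. Starts on the saucer.
- marker: Brass wind marker: round disc 44 mm across and 12 mm thick with an upright round knob 18 mm across in its centre; 48 mm tall in all, 120 g. Origin at the centre of its underside, z up. Starts on the table top.
- dicepot: Pale wooden dice pot, a closed round pot standing upright: 36 mm across, with a 44 mm wide foot ring 7 mm high, 46 mm tall, 90 g. Origin at the centre of its underside, z up. Starts on the table top.
- saucer: Blue-and-white porcelain saucer, fixed to the table, 150 mm across. Origin at the centre of its underside; its flat middle (about 120 mm across) is 8 mm up, the raised rim 13 mm up. The cup belongs here; the tray starts here.
- stand: Brown wooden stand, fixed to the table, 170 x 84 mm, long along its x, flat top 12 mm up. Origin at the centre of its underside. The tray belongs here; the cup starts here.
- coaster: Round cork coaster, fixed to the table, 95 mm across, flat top 6 mm up. Origin at the centre of its underside. Empty at the start: the halfway spot for the cup.
- tile_a: Loose mahjong tile lying flat, ivory white over bamboo, 40 x 30 x 22 mm; origin at the centre of its underside. To be left alone.
- tile_b: Loose mahjong tile lying flat, ivory white over bamboo, 40 x 30 x 22 mm; origin at the centre of its underside. To be left alone.
- tile_c: Loose mahjong tile lying flat, ivory white over bamboo, 40 x 30 x 22 mm; origin at the centre of its underside. To be left alone.
Mind the look-alikes: they are no part of the job. There is more than one size of the tray; the one meant has the size given above.

How it is judged (in metres and radians):
On the way, in this order (a step that is already met when the one before it is completed fails the run):
1. the cup stands released on the cork coaster while the tray is still on the saucer (horizontal distance between cup and coaster below 0.022 m and z of cup in the frame of coaster between 0.001 and 0.011 m and angle between cup's own z axis and vertical below 0.12 rad and contact force between the fingers and cup below 0.2 N and linear speed of cup below 0.03 m/s and horizontal distance between tray and saucer below 0.02 m), for 0.2 s.
2. the still empty tray stands released in the middle of the wooden stand, lined up with it, the cup still on the coaster (horizontal distance between tray and stand below 0.013 m and z of tray in the frame of stand between 0.007 and 0.017 m and angle between tray's own z axis and vertical below 0.12 rad and contact force between the fingers and tray below 0.2 N and linear speed of tray below 0.03 m/s and angle between the x axis of tray and the x axis of stand, either way round below 0.17 rad and horizontal distance between each of marker, dicepot and tray above 0.09 m and horizontal distance between cup and coaster below 0.03 m), for 0.2 s.
3. the cup stands released in the middle of the saucer (horizontal distance between cup and saucer below 0.013 m and z of cup in the frame of saucer between 0.003 and 0.013 m and angle between cup's own z axis and vertical below 0.12 rad and contact force between the fingers and cup below 0.2 N and linear speed of cup below 0.03 m/s), for 0.2 s.
At the end, for the whole second after the job is handed in: Tray within 13 mm of the stand's centre and 10 degrees of its line; cup upright within 13 mm of the saucer's centre; marker and dice pot upright on the tray floor, one in each half, within 13 mm of its middle in length and in width; all released and at rest (all of step 3 and horizontal distance between tray and stand below 0.013 m and z of tray in the frame of stand between 0.007 and 0.017 m and angle between each of tray, marker, dicepot's own z axis and vertical below 0.12 rad and contact force between the fingers and tray below 0.2 N and linear speed of each of tray, marker, dicepot below 0.03 m/s and angle between the x axis of tray and the x axis of stand, either way round below 0.17 rad and y of marker in the frame of tray between -0.013 and 0.013 m and z of marker in the frame of tray between 0.007 and 0.018 m and contact force between the fingers and marker below 0.2 N and y of dicepot in the frame of tray between -0.013 and 0.013 m and z of dicepot in the frame of tray between 0.007 and 0.018 m and contact force between the fingers and dicepot below 0.2 N and ((x of marker in the frame of tray between 0.029 and 0.055 m and x of dicepot in the frame of tray between -0.055 and -0.029 m) or (x of marker in the frame of tray between -0.055 and -0.029 m and x of dicepot in the frame of tray between 0.029 and 0.055 m))); the robot touches nothing.
It fails at once if the cup is tipped by more than 30 degrees (angle between cup's own z axis and vertical above 0.52 rad).
It fails at once if the tray is tipped by more than 20 degrees (angle between tray's own z axis and vertical above 0.35 rad).
It fails at once if tile_a is moved by more than 20 mm (distance of tile_a from where it was at the start of the episode above 0.02 m).
It fails at once if tile_b is moved by more than 20 mm (distance of tile_b from where it was at the start of the episode above 0.02 m).
It fails at once if tile_c is moved by more than 20 mm (distance of tile_c from where it was at the start of the episode above 0.02 m).
It also fails if it takes over 128 s, if anything falls off the work surface, if the arm or the gripper's body presses on something with over 40 N, if the wrist force passes 120 N, or if a joint passes its speed limit or range.

## Robot

A 7-joint arm with a two-finger parallel gripper is mounted at the origin on the work surface. World frame = base frame: x ahead of the robot, y to its left, z up, the work surface at z = 0. Lengths are in m, angles in degrees, forces in N, time in s.
With the tool pointing down it reaches from about 0.425 to 0.875 m from the base axis. Payload 4.7 kg.
Tool frame: the origin (TCP) lies midway between the tips of the shut fingers; the grasp point (between the pads) lies 19 mm behind it (env.grip_depth is the distance from the TCP to the grasp point, in m); z points along the fingers, y is the line along which they close (so a half turn about z gives the same grasp; the last joint's range is limited). The gripper opens to 87 mm and grips with 3 to 60 N. Pads are 19 mm wide; open, the fingers measure 117 mm over their backs; the gripper's body (75 mm by 190 mm) begins 51 mm behind the grasp point.
Start: joints at [65.495, 18.392, -4.016, 83.108, 1.295, 78.541, -3.26], TCP at [0.278, -0.588, 0.191] pointing down, gripper open.
Joint ranges: [-163.93, 163.93], [-17.29, 119.83], [-79.2, 71.16], [3.27, 140.29], [-89.18, 269.18], [5.43, 117.66], [-154.24, 154.24]. Speed limits (degrees/s): [147.25, 147.25, 180, 180, 180, 180, 180].

## Interface

Orientations are given as [roll, pitch, yaw] about the fixed x, y, z axes, in that order (R = Rz(yaw) Ry(pitch) Rx(roll)).
In Python, from cell import get_obs, optics, env, nets gives the robot as it stands.
- The arm moves only by the shell command python3 -m creep 'ROWS' [FORCE]. ROWS is JSON, a list of rows, each an object of numbers: "wx", "wy", "wz": the turn, a rotation vector about the tool's x, y, z in degrees; "tx", "ty", "tz": the shift along the tool's x, y, z in mm; "gripper": the opening, from -1 (shut) to 1 (fully open). A call has 1 to 5 rows; each row is the pose to reach, as a shift and turn from the pose commanded when the call began, along the tool's axes at that moment; what a row does not reach only later rows make up. A row lasts 1/12 s, in which the tool goes at most 41.7 mm and 7.16 degrees, less where a joint would pass 70% of its speed; a pose out of reach is approached as far as the arm can. A call with a gripper value outside its range is refused whole. The fingers move at their own pace and stop on an object; FORCE is the grip in N (left out, the last holds). Time passes only in rows, so rows that repeat a pose let the fingers close. It gives the time, the measured TCP pose, the force, the opening and the grip force at its end, in the units of the state.
- get_obs(): the state, without advancing time (a new reading comes with each control period).
- optics.read_camera(name): name is "scene" or "side" or "wrist"; returns (picture, depth): 400x640x3 uint8, red, green, blue; 400x640 float32, m along the optical axis (not along the pixel's ray), 0 where there is no reading.
- optics.camera_info(name): a dict with "fovy" (degrees; the focal length in pixels is half the picture's height over the tangent of half this angle, whatever the lens; pixels are square), "cx", "cy" (the principal point, pixels), "R" (3x3) and "t" (3): a world point X has camera coordinates R X + t; the wrist camera has in their place "tool_from_camera" (4x4, takes a point from camera to tool coordinates, whose origin is the TCP and whose axes are the flange's). Camera axes: x right, y down, z forward; pixel columns grow to the right and rows downward; lengths in m; the calibration is good to about 2 mm. A picture is of the moment at which its call begins: read the wrist's pose just before it. camera_info takes no time and is no camera call.
- env.sign_off(): hands the job in; it is judged then, once.
Trained networks look in the newest picture that a camera, given by its name, has taken for a name from the list of things; names that differ only in an ending like _2 or _b are one class to them, and where a whole thing is asked for, a point or a joint stands for the part that bears it (a point fixed in the world has none). Each returns a list of dicts, best first, with "confidence" (0 to 1); they miss things now and then, are a little off and sometimes report something else, mostly with a low value. They report only what shows in the picture. A call takes as long as a camera call. They do not tell look-alikes from the thing itself.
- nets.look_for(query, camera): "point" ([x, y, z] in m, in world coordinates, good to about 4 mm: the middle of the surface that is visible of it).
- nets.place_of(query, camera): "point" ([x, y, z] in m, in world coordinates, good to about 4 mm: a listed point, or the origin of a listed thing).
The state is a dict: "time_s": time; "qpos": joint angles; "joint_velocities": joint speeds; "effort": joint torques, N m; "tool_pos": TCP position; "tool_rot": TCP orientation; "force": force on the tool from outside, world axes, zero at the start; "wrist_torque": the same for the moment, N m; "grip_width": finger opening in m; "grasp_force": force on a finger pad.
Only numpy, scipy, OpenCV 4.12 (cv2) and the standard library are available. Lean on these libraries where they do the work, as an engineer would, in place of code of your own. Each camera call takes 0.05 s, during which the arm holds its last target. There are 200 camera calls.

## Working session

There is one attempt and no reset: what is moved stays moved. The work goes in short steps, Python scripts to look and compute and a shell command to move; the robot and the scene stay as the last step left them, time stands still between calls to the robot, and variables do not carry over. Pictures are saved under pics/ and viewed, at most 14 in all, crops included, and the job is handed in when it is done.

```bash
mkdir -p pics; ls; cat > h.py <<'E'
import numpy as np,cv2
from cell import get_obs,optics,env,nets
from scipy.spatial.transform import Rotation as Ro
def snap(cam,fn=None):
    o=get_obs();im,d=optics.read_camera(cam)
    if fn: cv2.imwrite('pics/'+fn,im[:,:,::-1])
    return o,im,d
def cloud(cam,o,d):
    i=optics.camera_info(cam);h,w=d.shape;f=h/2/np.tan(np.radians(i['fovy']/2))
    u,v=np.meshgrid(np.arange(w),np.arange(h))
    P=np.stack([(u-i['cx'])/f*d,(v-i['cy'])/f*d,d],-1)
    if 'R' in i: return (P-np.array(i['t']))@np.array(i['R'])
    T=np.array(i['tool_from_camera']);P=P@T[:3,:3].T+T[:3,3]
    R=Ro.from_euler('xyz',o['tool_rot'],degrees=True).as_matrix()
    return P@R.T+np.array(o['tool_pos'])
E
python3 - <<'E'
from h import *
o,im,d=snap('scene','s0.png');print(o)
for c in('scene','side'):
    print(c,{k:np.round(v,3).tolist() for k,v in optics.camera_info(c).items()if k!='lens'})
    if c=='side': snap('side','d0.png')
    for n in 'cup tray marker dicepot saucer stand coaster tile_a'.split():
        print(n,[(np.round(r['point'],3).tolist(),round(r['confidence'],2)) for r in nets.place_of(n,c)])
E
```

```text
pics
{'time_s': 0.0, 'qpos': array([65.49541351, 18.44035855, -4.01467793, 83.17464122,  1.29711088,
       78.54173189, -3.25937942]), 'joint_velocities': array([-0.00982838,  0.10708351,  0.02734206,  0.02800903, -0.03095506,
       -0.05853086, -0.03356203]), 'effort': array([-1.32998812e-04, -4.91281128e+01, -4.03564554e-01, -3.12526238e+01,
       -6.36726804e-02,  4.35681792e-02,  1.72794994e-04]), 'tool_pos': array([ 0.27757419, -0.58706619,  0.18954905]), 'tool_rot': array([-1.79888627e+02,  8.11841251e-03,  2.53145703e+01]), 'force': array([-0.2289861 , -0.79359382,  0.36607751]), 'wrist_torque': array([ 0.02280849, -0.00520481,  0.0432319 ]), 'grasp_force': 0.0, 'grip_width': 0.08688626982718316}
scene {'fovy': 55.35, 'cx': 314.688, 'cy': 201.418, 'R': [[0.899, 0.438, -0.013], [0.35, -0.734, -0.582], [-0.264, 0.519, -0.813]], 't': [-0.45, -0.153, 1.016]}
cup [([0.456, 0.004, 0.012], 0.96)]
tray [([0.509, -0.287, 0.009], 0.71), ([0.308, -0.279, 0.001], 0.64)]
marker [([0.648, 0.118, -0.002], 0.72)]
dicepot [([0.669, -0.147, -0.002], 0.83)]
saucer []
stand [([0.476, 0.017, 0.002], 0.85)]
coaster [([0.496, 0.279, -0.004], 0.86)]
tile_a [([0.364, 0.153, -0.001], 0.67), ([0.657, -0.015, 0.001], 0.66), ([0.359, -0.14, -0.001], 0.61)]
side {'fovy': 53.036, 'cx': 315.629, 'cy': 191.207, 'R': [[-0.997, -0.072, -0.021], [-0.031, 0.656, -0.754], [0.068, -0.752, -0.656]], 't': [0.489, 0.035, 0.804]}
cup [([0.456, 0.009, 0.01], 0.65), ([0.5, 0.282, 0.002], 0.32)]
tray [([0.509, -0.286, 0.004], 0.93), ([0.304, -0.277, -0.002], 0.8)]
marker [([0.648, 0.114, -0.006], 0.95)]
dicepot [([0.674, -0.145, 0.006], 0.71)]
saucer [([0.512, -0.285, 0.003], 0.97)]
stand [([0.473, 0.019, -0.001], 0.84)]
coaster [([0.5, 0.284, 0.002], 0.78), ([0.511, -0.286, 0.002], 0.46)]
tile_a [([0.366, 0.152, 0.003], 0.88), ([0.655, -0.009, -0.004], 0.83), ([0.364, -0.14, -0.002], 0.5)]
```

View pics/s0.png

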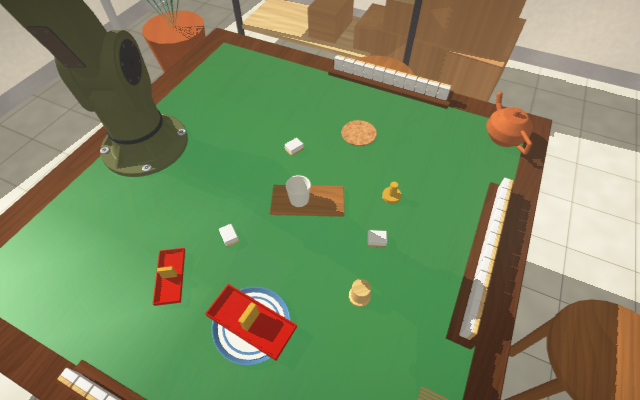

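View pics/d0.png

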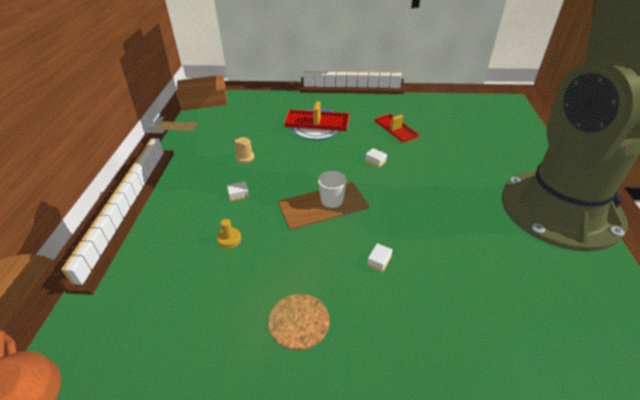

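The scene picture shows the cup at (298,190) on the stand (308,200), the empty coaster at (359,132), the marker at (391,192), the dice pot at (360,293), and tiles at (293,146), (229,234) and (377,238).

Tray candidates are the red tray on the saucer at (252,320) and a smaller look-alike at (169,275). I choose the one on the saucer and will check its size.

```bash
cat >> h.py <<'E'
def rect(P,m):
    """min-area rectangle of masked cloud points in world xy (largest blob of mask)"""
    n,l,s,_=cv2.connectedComponentsWithStats(m.astype(np.uint8));out=[]
    for k in range(1,n):
        if s[k,4]<60: continue
        q=P[l==k];q=q[np.isfinite(q).all(1)]
        r=cv2.minAreaRect((q[:,:2]*1000).astype(np.float32))
        b=cv2.boxPoints(r);e=b[1]-b[0];g=b[2]-b[1]
        L=e if np.hypot(*e)>np.hypot(*g) else g
        out.append((np.round(r[0],1).tolist(),np.round(sorted(r[1]),1).tolist(),round(float(np.degrees(np.arctan2(L[1],L[0]))),1),round(float(np.median(q[:,2])*1000),1),int(s[k,4])))
    return out
E
python3 - <<'E'
from h import *
for cam in('scene','side'):
    i=optics.camera_info(cam);print({k:v for k,v in i.items() if k not in'Rt'})
    o,im,d=snap(cam);P=cloud(cam,o,d);x,y,z=np.moveaxis(P,-1,0)
    H=cv2.cvtColor(im,cv2.COLOR_RGB2HSV);h,s,v=np.moveaxis(H.astype(int),-1,0)
    ok=(d>0)&(x>.2)&(x<.8)&(abs(y)<.45)
    g=lambda m:rect(P,m)
    print(cam,'red',g(ok&((h<6)|(h>174))&(s>150)&(z>.005)&(z<.045)))
    print('z>4 nongreen',*g(ok&(z>.004)&~((h>40)&(h<90))),sep='\n  ')
    if cam=='scene':
        cv2.imwrite('pics/crop0.png',cv2.resize(im[230:380,120:320,::-1],None,fx=3,fy=3))
    print('table z',np.median(z[ok&(h>50)&(h<80)]))
E
```

```text
{'fovy': 55.34972204780786, 'cx': 314.6879122106415, 'cy': 201.41753826462332}
scene red [([305.7, -278.3], [52.3, 119.1], -56.3, 8.6, 1186), ([507.3, -287.5], [70.4, 160.7], -4.6, 19.7, 2916)]
z>4 nongreen
  ([497.3, 277.5], [91.3, 92.4], 89.2, 5.5, 568)
  ([367.6, 150.0], [29.5, 40.1], 60.8, 19.9, 196)
  ([474.2, 14.9], [85.5, 168.3], 24.1, 11.8, 2356)
  ([645.7, 113.2], [42.4, 42.8], -79.2, 12.0, 283)
  ([361.6, -146.2], [29.1, 40.7], -35.1, 20.9, 259)
  ([656.3, -14.8], [30.4, 39.2], 23.9, 20.8, 276)
  ([304.7, -278.2], [53.9, 120.4], -56.4, 9.0, 1491)
  ([672.5, -148.5], [37.8, 41.8], 22.8, 43.7, 475)
  ([507.0, -290.1], [147.4, 160.9], -4.5, 18.8, 5218)
table z -9.31312301656371e-05
{'fovy': 53.036487790762116, 'cx': 315.62893256534875, 'cy': 191.207231163772}
side red [([507.1, -284.1], [75.8, 156.8], -4.7, 20.3, 887), ([305.2, -274.8], [54.0, 119.9], -56.6, 9.2, 386)]
z>4 nongreen
  ([785.8, -416.6], [27.2, 65.5], 88.8, 39.2, 225)
  ([506.6, -296.8], [132.6, 159.9], -4.6, 20.1, 1443)
  ([305.2, -275.8], [55.3, 121.5], -56.4, 10.2, 687)
  ([669.6, -141.1], [39.6, 40.1], 11.7, 30.4, 360)
  ([362.3, -140.6], [28.3, 40.9], -37.2, 18.0, 145)
  ([474.4, 19.1], [86.2, 170.4], 24.0, 12.0, 2778)
  ([655.6, -7.6], [28.3, 38.5], 21.9, 20.1, 189)
  ([645.2, 120.3], [39.8, 42.8], 22.3, 12.4, 455)
  ([366.8, 156.1], [29.5, 38.8], 62.2, 20.9, 296)
  ([497.2, 281.7], [93.1, 93.7], -87.2, 5.9, 2551)
  ([797.2, 423.3], [5.6, 29.2], -89.7, 44.8, 281)
table z 0.00035187277844427023
```

View pics/crop0.png

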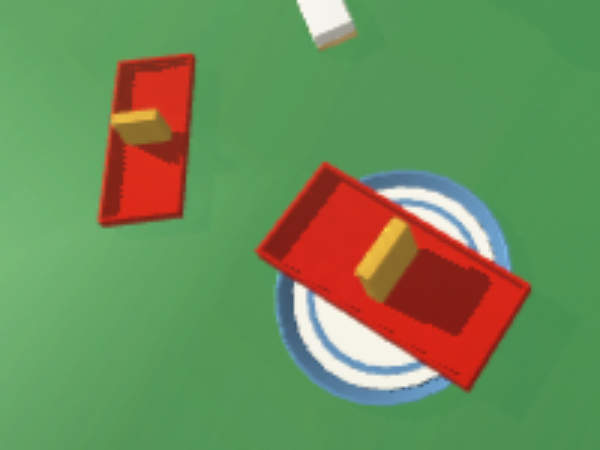

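The crop confirms it: the tray on the saucer measures 160x70 mm, the other 120x53. I'm going above the cup.

```bash
cat >> h.py <<'E'
def go(x,y,z,yaw):
    """print shift/turn (tool axes, mm, deg) from the measured pose to a tool-down target (mm)"""
    o=get_obs();R=Ro.from_euler('xyz',o['tool_rot'],degrees=True)
    t=R.inv().apply(np.array([x,y,z])-np.array(o['tool_pos'])*1000)
    w=(R.inv()*Ro.from_euler('xyz',[180,0,yaw],degrees=True)).as_rotvec(degrees=True)
    print('tool',np.round(np.array(o['tool_pos'])*1000,1),np.round(o['tool_rot'],1),'t',np.round(t,1),'w',np.round(w,1),'time',o['time_s'])
E
python3 -m creep '[{"tx":28,"ty":-31,"tz":-4,"gripper":1},{"tx":55,"ty":-62,"tz":-8,"gripper":1},{"tx":83,"ty":-92,"tz":-12,"gripper":1},{"tx":110,"ty":-123,"tz":-16,"gripper":1},{"tx":138,"ty":-154,"tz":-20,"gripper":1}]'
python3 -m creep '[{"tx":28,"ty":-31,"tz":-4,"gripper":1},{"tx":55,"ty":-62,"tz":-8,"gripper":1},{"tx":83,"ty":-92,"tz":-12,"gripper":1},{"tx":110,"ty":-123,"tz":-16,"gripper":1},{"tx":138,"ty":-154,"tz":-20,"gripper":1}]'
python3 -m creep '[{"tx":28,"ty":-31,"tz":-4,"gripper":1},{"tx":55,"ty":-62,"tz":-8,"gripper":1},{"tx":83,"ty":-92,"tz":-12,"gripper":1},{"tx":110,"ty":-123,"tz":-16,"gripper":1},{"tx":138,"ty":-154,"tz":-20,"gripper":1}]'
python3 -m creep '[{"wz":-7},{"wz":-14},{"wz":-21},{"wz":-28},{"wz":-35}]'
python3 -m creep '[{"wz":-7},{"wz":-14},{"wz":-21},{"wz":-25},{"wz":-25}]'
python3 - <<'E'
from h import *
go(456,6,250,85.4)
E
```

```text
tool [ 277.9 -587.6  190.7] [180.    0.   25.3] t [ 414.8 -460.5  -59.4] w [  0.    0.  -60.1] time 1.0validation failed for argument at $[0]...
validation failed for argument at $[0]...
validation failed for argument at $[0]...
validation failed for argument at $[0]...
validation failed for argument at $[0]...
```

```bash

python3 -m creep '[{"wx":0,"wy":0,"wz":0,"tx":28,"ty":-31,"tz":-4,"gripper":1},{"wx":0,"wy":0,"wz":0,"tx":55,"ty":-62,"tz":-8,"gripper":1},{"wx":0,"wy":0,"wz":0,"tx":83,"ty":-92,"tz":-12,"gripper":1},{"wx":0,"wy":0,"wz":0,"tx":110,"ty":-123,"tz":-16,"gripper":1},{"wx":0,"wy":0,"wz":0,"tx":138,"ty":-154,"tz":-20,"gripper":1}]'
python3 -c "
from h import *
go(456,6,250,85.4)"
```

```text
time_s: 1.42
tool_pos: [0.3369, -0.3879, 0.2109]
tool_rot: [180.0, 0.0, 25.3]
force: [1.0, -0.7, 0.8]
grip_width: 0.0872
grasp_force: 0.0
tool [ 336.9 -387.9  210.9] [180.    0.   25.3] t [ 276.  -305.2  -39.3] w [  0.    0.  -60.1] time 1.4167
```

```bash

python3 -m creep '[{"wx":0,"wy":0,"wz":0,"tx":28,"ty":-31,"tz":-4,"gripper":1},{"wx":0,"wy":0,"wz":0,"tx":55,"ty":-62,"tz":-8,"gripper":1},{"wx":0,"wy":0,"wz":0,"tx":83,"ty":-92,"tz":-12,"gripper":1},{"wx":0,"wy":0,"wz":0,"tx":110,"ty":-123,"tz":-16,"gripper":1},{"wx":0,"wy":0,"wz":0,"tx":138,"ty":-154,"tz":-20,"gripper":1}]' >/dev/null
python3 -m creep '[{"wx":0,"wy":0,"wz":0,"tx":28,"ty":-31,"tz":-4,"gripper":1},{"wx":0,"wy":0,"wz":0,"tx":55,"ty":-62,"tz":-8,"gripper":1},{"wx":0,"wy":0,"wz":0,"tx":83,"ty":-92,"tz":-12,"gripper":1},{"wx":0,"wy":0,"wz":0,"tx":110,"ty":-123,"tz":-16,"gripper":1},{"wx":0,"wy":0,"wz":0,"tx":138,"ty":-154,"tz":-20,"gripper":1}]' >/dev/null
python3 -m creep '[{"wx":0,"wy":0,"wz":-7,"tx":0,"ty":0,"tz":0,"gripper":1},{"wx":0,"wy":0,"wz":-14,"tx":0,"ty":0,"tz":0,"gripper":1},{"wx":0,"wy":0,"wz":-21,"tx":0,"ty":0,"tz":0,"gripper":1},{"wx":0,"wy":0,"wz":-28,"tx":0,"ty":0,"tz":0,"gripper":1},{"wx":0,"wy":0,"wz":-35,"tx":0,"ty":0,"tz":0,"gripper":1}]' >/dev/null
python3 -m creep '[{"wx":0,"wy":0,"wz":-7,"tx":0,"ty":0,"tz":0,"gripper":1},{"wx":0,"wy":0,"wz":-14,"tx":0,"ty":0,"tz":0,"gripper":1},{"wx":0,"wy":0,"wz":-21,"tx":0,"ty":0,"tz":0,"gripper":1},{"wx":0,"wy":0,"wz":-25,"tx":0,"ty":0,"tz":0,"gripper":1},{"wx":0,"wy":0,"wz":-25,"tx":0,"ty":0,"tz":0,"gripper":1}]'
python3 - <<'E'
from h import *
print(optics.camera_info('wrist'))
o,im,d=snap('wrist','w1.png');P=cloud('wrist',o,d);x,y,z=np.moveaxis(P,-1,0)
H=cv2.cvtColor(im,cv2.COLOR_RGB2HSV).astype(int);h=H[...,0]
ok=(d>0)&(abs(x-.47)<.13)&(abs(y)<.15)
print('cup',rect(P,ok&(z>.05)&(z<.08)));print('stand',rect(P,ok&(z>.006)&(z<.03)&~((h>40)&(h<90))))
print([(np.round(r['point'],3),r['confidence']) for r in nets.place_of('cup','wrist')])
go(456,6,250,85.4)
E
```

```text
time_s: 3.08
tool_pos: [0.4543, 0.0063, 0.2507]
tool_rot: [180.0, 0.0, 85.4]
force: [-1.1, 0.3, -0.4]
grip_width: 0.0869
grasp_force: 0.0
{'fovy': 60.56472284023926, 'cx': 318.75632551140274, 'cy': 196.83803987564147, 'tool_from_camera': array([[-3.07257577e-04, -9.68696930e-01, -2.48246174e-01,
         6.74156313e-02],
       [ 9.99999897e-01, -3.80679603e-04,  2.47760587e-04,
        -4.65893654e-04],
       [-3.34507175e-04, -2.48246072e-01,  9.68696947e-01,
        -1.93674518e-01],
       [ 0.00000000e+00,  0.00000000e+00,  0.00000000e+00,
         1.00000000e+00]])}
cup [([456.2, 9.3], [54.3, 54.9], -1.5, 65.6, 671)]
stand [([363.8, 145.2], [22.1, 28.5], -24.9, 21.0, 424), ([474.0, 17.8], [83.9, 169.9], 23.8, 11.5, 6881), ([456.3, 7.9], [39.8, 40.9], -4.7, 15.7, 927)]
[(array([ 0.658, -0.009, -0.002]), 0.74), (array([0.461, 0.008, 0.018]), 0.63)]
tool [454.4   6.3 250.7] [180.    0.   85.2] t [-0.2  1.7  0.7] w [ 0.   0.  -0.2] time 3.1833
```

View pics/w1.png

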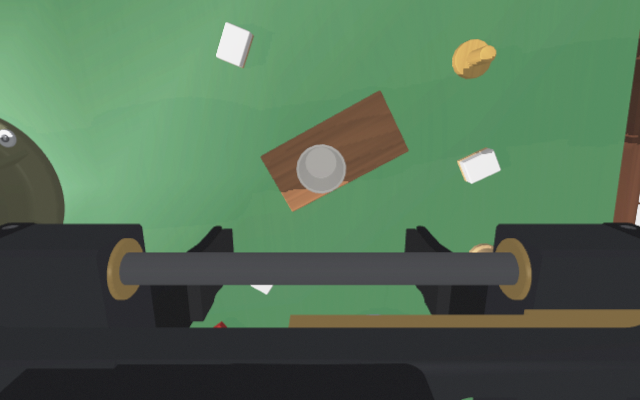

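The wrist view shows the cup at (321,168) on the stand, at about (456, 8.5) mm. Descending to grip it.

```bash

python3 -m creep '[{"wx":0,"wy":0,"wz":0,"tx":3,"ty":2,"tz":35,"gripper":1},{"wx":0,"wy":0,"wz":0,"tx":3,"ty":2,"tz":75,"gripper":1},{"wx":0,"wy":0,"wz":0,"tx":3,"ty":2,"tz":115,"gripper":1},{"wx":0,"wy":0,"wz":0,"tx":3,"ty":2,"tz":145,"gripper":1},{"wx":0,"wy":0,"wz":0,"tx":3,"ty":2,"tz":160,"gripper":1}]' >/dev/null
python3 -m creep '[{"wx":0,"wy":0,"wz":0,"tx":0,"ty":0,"tz":20,"gripper":1},{"wx":0,"wy":0,"wz":0,"tx":0,"ty":0,"tz":40,"gripper":1},{"wx":0,"wy":0,"wz":0,"tx":0,"ty":0,"tz":50,"gripper":1},{"wx":0,"wy":0,"wz":0,"tx":0,"ty":0,"tz":56,"gripper":1},{"wx":0,"wy":0,"wz":0,"tx":0,"ty":0,"tz":56,"gripper":1}]'
python3 -m creep '[{"wx":0,"wy":0,"wz":0,"tx":0,"ty":0,"tz":0,"gripper":0.1},{"wx":0,"wy":0,"wz":0,"tx":0,"ty":0,"tz":0,"gripper":-0.2},{"wx":0,"wy":0,"wz":0,"tx":0,"ty":0,"tz":0,"gripper":-0.2},{"wx":0,"wy":0,"wz":0,"tx":0,"ty":0,"tz":0,"gripper":-0.2},{"wx":0,"wy":0,"wz":0,"tx":0,"ty":0,"tz":0,"gripper":-0.2}]' 12
python3 -m creep '[{"wx":0,"wy":0,"wz":0,"tx":0,"ty":0,"tz":0,"gripper":-0.2},{"wx":0,"wy":0,"wz":0,"tx":0,"ty":0,"tz":-10,"gripper":-0.2},{"wx":0,"wy":0,"wz":0,"tx":0,"ty":0,"tz":-35,"gripper":-0.2},{"wx":0,"wy":0,"wz":0,"tx":0,"ty":0,"tz":-65,"gripper":-0.2},{"wx":0,"wy":0,"wz":0,"tx":0,"ty":0,"tz":-80,"gripper":-0.2}]' 
python3 -c "
from h import *
go(497,280,115,85.4)"
```

```text
time_s: 4.02
tool_pos: [0.4559, 0.0091, 0.0338]
tool_rot: [-179.9, -0.0, 85.3]
force: [-0.1, 0.5, -0.4]
grip_width: 0.0868
grasp_force: 0.0
time_s: 4.43
tool_pos: [0.457, 0.0089, 0.0351]
tool_rot: [179.9, 0.0, 85.3]
force: [0.6, -0.6, 1.0]
grip_width: 0.0614
grasp_force: 0.0
time_s: 4.85
tool_pos: [0.4582, 0.0093, 0.1182]
tool_rot: [179.8, 0.0, 85.3]
force: [0.4, -0.7, -0.4]
grip_width: 0.0363
grasp_force: 0.0
tool [458.2   9.3 118.2] [179.8   0.   85.3] t [272.9  16.7   3.2] w [ 0.2  0.  -0.1] time 4.85
```

```bash

python3 -m creep '[{"wx":0,"wy":0,"wz":0,"tx":0,"ty":0,"tz":-60,"gripper":1},{"wx":0,"wy":0,"wz":0,"tx":0,"ty":0,"tz":-120,"gripper":1},{"wx":0,"wy":0,"wz":0,"tx":0,"ty":0,"tz":-130,"gripper":1},{"wx":0,"wy":0,"wz":0,"tx":0,"ty":0,"tz":-130,"gripper":1},{"wx":0,"wy":0,"wz":0,"tx":0,"ty":0,"tz":-130,"gripper":1}]'
python3 - <<'E'
from h import *
o,im,d=snap('wrist','w2.png');P=cloud('wrist',o,d);x,y,z=np.moveaxis(P,-1,0)
ok=(d>0)&(abs(x-.47)<.13)&(abs(y)<.15)
print('cup',rect(P,ok&(z>.05)&(z<.08)))
go(456,9,35,85.3)
E
```

```text
time_s: 5.27
tool_pos: [0.4587, 0.0092, 0.2485]
tool_rot: [179.6, 0.0, 85.3]
force: [-0.5, -0.2, -0.7]
grip_width: 0.0614
grasp_force: 0.0
cup [([455.3, 9.5], [53.8, 54.4], 86.0, 65.5, 675)]
tool [457.2   9.1 245.9] [179.8   0.   85.3] t [-1.000e-01 -1.700e+00  2.108e+02] w [0.2 0.  0. ] time 5.3167
```

View pics/w2.png

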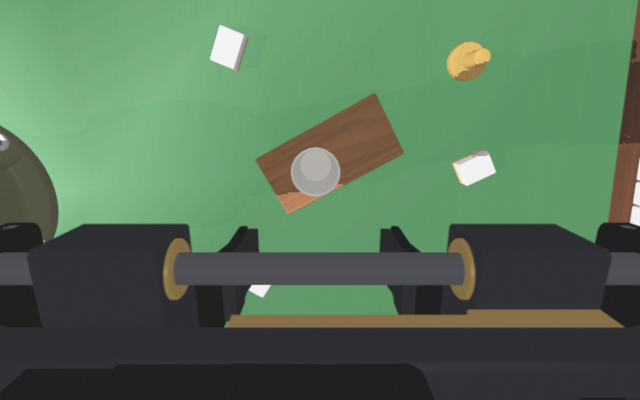

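The cup at (316,171) is still upright and in place. The fingers close at only about 60 mm/s and I lifted too soon, so I'm trying again with a longer wait.

```bash

python3 -m creep '[{"wx":0,"wy":0,"wz":0,"tx":0,"ty":-1,"tz":30,"gripper":1},{"wx":0,"wy":0,"wz":0,"tx":0,"ty":-1,"tz":60,"gripper":1},{"wx":0,"wy":0,"wz":0,"tx":0,"ty":-1,"tz":90,"gripper":1},{"wx":0,"wy":0,"wz":0,"tx":0,"ty":-1,"tz":120,"gripper":1},{"wx":0,"wy":0,"wz":0,"tx":0,"ty":-1,"tz":140,"gripper":1}]'
python3 -m creep '[{"wx":0,"wy":0,"wz":0,"tx":0,"ty":0,"tz":25,"gripper":1},{"wx":0,"wy":0,"wz":0,"tx":0,"ty":0,"tz":45,"gripper":1},{"wx":0,"wy":0,"wz":0,"tx":0,"ty":0,"tz":60,"gripper":1},{"wx":0,"wy":0,"wz":0,"tx":0,"ty":0,"tz":71,"gripper":1},{"wx":0,"wy":0,"wz":0,"tx":0,"ty":0,"tz":71,"gripper":1}]'
python3 -m creep '[{"wx":0,"wy":0,"wz":0,"tx":0,"ty":0,"tz":0,"gripper":-0.2},{"wx":0,"wy":0,"wz":0,"tx":0,"ty":0,"tz":0,"gripper":-0.2},{"wx":0,"wy":0,"wz":0,"tx":0,"ty":0,"tz":0,"gripper":-0.2},{"wx":0,"wy":0,"wz":0,"tx":0,"ty":0,"tz":0,"gripper":-0.2},{"wx":0,"wy":0,"wz":0,"tx":0,"ty":0,"tz":0,"gripper":-0.2}]' 12
python3 -m creep '[{"wx":0,"wy":0,"wz":0,"tx":0,"ty":0,"tz":0,"gripper":-0.2},{"wx":0,"wy":0,"wz":0,"tx":0,"ty":0,"tz":0,"gripper":-0.2},{"wx":0,"wy":0,"wz":0,"tx":0,"ty":0,"tz":0,"gripper":-0.2},{"wx":0,"wy":0,"wz":0,"tx":0,"ty":0,"tz":0,"gripper":-0.2},{"wx":0,"wy":0,"wz":0,"tx":0,"ty":0,"tz":0,"gripper":-0.2}]' 12
python3 -c "
from h import *
go(497,280,115,85.4)"
```

```text
time_s: 5.73
tool_pos: [0.4519, 0.0092, 0.0999]
tool_rot: [-179.6, -0.0, 85.3]
force: [-0.4, 0.3, -0.5]
grip_width: 0.0862
grasp_force: 0.0
time_s: 6.15
tool_pos: [0.452, 0.0093, 0.0301]
tool_rot: [-179.6, -0.0, 85.3]
force: [-0.7, -0.8, 1.5]
grip_width: 0.0869
grasp_force: 0.0
time_s: 6.57
tool_pos: [0.4562, 0.009, 0.0343]
tool_rot: [179.9, 0.0, 85.3]
force: [1.1, -0.6, 0.3]
grip_width: 0.0615
grasp_force: 0.0
time_s: 6.98
tool_pos: [0.4561, 0.009, 0.034]
tool_rot: [179.9, 0.0, 85.3]
force: [0.4, 0.6, 4.0]
grip_width: 0.0535
grasp_force: 12.0
tool [456.1   9.   34. ] [179.9   0.   85.3] t [273.4  18.7 -81.1] w [ 0.1  0.  -0.1] time 6.9833
```

```bash

python3 -m creep '[{"wx":0,"wy":0,"wz":0,"tx":0,"ty":0,"tz":-5,"gripper":-0.2},{"wx":0,"wy":0,"wz":0,"tx":0,"ty":0,"tz":-20,"gripper":-0.2},{"wx":0,"wy":0,"wz":0,"tx":0,"ty":0,"tz":-40,"gripper":-0.2},{"wx":0,"wy":0,"wz":0,"tx":0,"ty":0,"tz":-60,"gripper":-0.2},{"wx":0,"wy":0,"wz":0,"tx":0,"ty":0,"tz":-70,"gripper":-0.2}]' 
python3 -m creep '[{"wx":0,"wy":0,"wz":0,"tx":15,"ty":1,"tz":0,"gripper":-0.2},{"wx":0,"wy":0,"wz":0,"tx":40,"ty":3,"tz":0,"gripper":-0.2},{"wx":0,"wy":0,"wz":0,"tx":70,"ty":5,"tz":0,"gripper":-0.2},{"wx":0,"wy":0,"wz":0,"tx":100,"ty":7,"tz":0,"gripper":-0.2},{"wx":0,"wy":0,"wz":0,"tx":130,"ty":9,"tz":0,"gripper":-0.2}]' 
python3 -m creep '[{"wx":0,"wy":0,"wz":0,"tx":30,"ty":2,"tz":0,"gripper":-0.2},{"wx":0,"wy":0,"wz":0,"tx":60,"ty":4,"tz":0,"gripper":-0.2},{"wx":0,"wy":0,"wz":0,"tx":90,"ty":6,"tz":0,"gripper":-0.2},{"wx":0,"wy":0,"wz":0,"tx":120,"ty":8,"tz":0,"gripper":-0.2},{"wx":0,"wy":0,"wz":0,"tx":143,"ty":10,"tz":0,"gripper":-0.2}]' 
python3 -m creep '[{"wx":0,"wy":0,"wz":0,"tx":0,"ty":0,"tz":0,"gripper":-0.2},{"wx":0,"wy":0,"wz":0,"tx":0,"ty":0,"tz":20,"gripper":-0.2},{"wx":0,"wy":0,"wz":0,"tx":0,"ty":0,"tz":40,"gripper":-0.2},{"wx":0,"wy":0,"wz":0,"tx":0,"ty":0,"tz":50,"gripper":-0.2},{"wx":0,"wy":0,"wz":0,"tx":0,"ty":0,"tz":55,"gripper":-0.2}]' 
python3 -c "
from h import *
go(497,280,29,85.4)"
```

```text
time_s: 7.4
tool_pos: [0.4563, 0.0092, 0.1054]
tool_rot: [179.9, 0.0, 85.3]
force: [0.4, -0.5, -0.5]
grip_width: 0.0539
grasp_force: 12.0
time_s: 7.82
tool_pos: [0.4748, 0.1388, 0.1032]
tool_rot: [-180.0, 0.0, 85.3]
force: [0.9, 0.9, -1.5]
grip_width: 0.0536
grasp_force: 12.0
time_s: 8.23
tool_pos: [0.496, 0.2821, 0.1029]
tool_rot: [-179.9, -0.0, 85.4]
force: [0.2, 0.1, 0.3]
grip_width: 0.0535
grasp_force: 12.0
time_s: 8.65
tool_pos: [0.4954, 0.278, 0.0463]
tool_rot: [-179.8, 0.1, 85.3]
force: [0.7, -0.2, -0.7]
grip_width: 0.0538
grasp_force: 12.0
tool [495.4 278.   46.3] [-1.798e+02  1.000e-01  8.530e+01] t [ 2.2  1.5 17.2] w [-0.2  0.1 -0.1] time 8.65
```

```bash

python3 -m creep '[{"wx":0,"wy":0,"wz":0,"tx":2,"ty":0,"tz":6,"gripper":-0.2},{"wx":0,"wy":0,"wz":0,"tx":2,"ty":0,"tz":11,"gripper":-0.2},{"wx":0,"wy":0,"wz":0,"tx":2,"ty":0,"tz":15,"gripper":-0.2},{"wx":0,"wy":0,"wz":0,"tx":2,"ty":0,"tz":18,"gripper":-0.2},{"wx":0,"wy":0,"wz":0,"tx":2,"ty":0,"tz":18,"gripper":-0.2}]' 
python3 -m creep '[{"wx":0,"wy":0,"wz":0,"tx":0,"ty":0,"tz":0,"gripper":-0.2},{"wx":0,"wy":0,"wz":0,"tx":0,"ty":0,"tz":0,"gripper":1},{"wx":0,"wy":0,"wz":0,"tx":0,"ty":0,"tz":0,"gripper":1},{"wx":0,"wy":0,"wz":0,"tx":0,"ty":0,"tz":0,"gripper":1},{"wx":0,"wy":0,"wz":0,"tx":0,"ty":0,"tz":0,"gripper":1}]' 
python3 -m creep '[{"wx":0,"wy":0,"wz":0,"tx":0,"ty":0,"tz":0,"gripper":1},{"wx":0,"wy":0,"wz":0,"tx":0,"ty":0,"tz":0,"gripper":1},{"wx":0,"wy":0,"wz":0,"tx":0,"ty":0,"tz":0,"gripper":1},{"wx":0,"wy":0,"wz":0,"tx":0,"ty":0,"tz":-20,"gripper":1},{"wx":0,"wy":0,"wz":0,"tx":0,"ty":0,"tz":-50,"gripper":1}]' 
python3 -m creep '[{"wx":0,"wy":0,"wz":0,"tx":0,"ty":0,"tz":-40,"gripper":1},{"wx":0,"wy":0,"wz":0,"tx":0,"ty":0,"tz":-80,"gripper":1},{"wx":0,"wy":0,"wz":0,"tx":0,"ty":0,"tz":-120,"gripper":1},{"wx":0,"wy":0,"wz":0,"tx":0,"ty":0,"tz":-150,"gripper":1},{"wx":0,"wy":0,"wz":0,"tx":0,"ty":0,"tz":-150,"gripper":1}]' >/dev/null
python3 - <<'E'
from h import *
o,im,d=snap('wrist','w3.png');P=cloud('wrist',o,d);x,y,z=np.moveaxis(P,-1,0)
ok=(d>0)&(abs(x-.5)<.1)&(abs(y-.28)<.1)
print('cup',rect(P,ok&(z>.045)&(z<.08)));print('coaster',rect(P,ok&(z>.004)&(z<.03)&(im[...,0]>im[...,1])))
go(507,-286,180,85.4)
E
```

```text
time_s: 9.07
tool_pos: [0.4969, 0.2814, 0.0303]
tool_rot: [-180.0, 0.0, 85.3]
force: [0.4, -0.3, -1.5]
grip_width: 0.0536
grasp_force: 12.0
time_s: 9.48
tool_pos: [0.4973, 0.2817, 0.0309]
tool_rot: [180.0, -0.0, 85.3]
force: [0.3, 0.1, -0.1]
grip_width: 0.0726
grasp_force: 0.0
time_s: 9.9
tool_pos: [0.4947, 0.2801, 0.0782]
tool_rot: [-179.7, 0.2, 85.3]
force: [0.5, 0.5, 0.1]
grip_width: 0.0869
grasp_force: 0.0
cup [([496.5, 282.1], [54.0, 54.1], -5.7, 59.5, 674)]
coaster [([496.8, 280.7], [93.0, 93.1], -5.6, 5.5, 2291), ([496.3, 280.5], [40.4, 42.2], -4.1, 9.9, 1018)]
tool [498.7 283.2 234.4] [179.6  -0.2  85.3] t [-566.8   54.4   52.9] w [ 0.4 -0.2 -0.1] time 10.3667
```

View pics/w3.png

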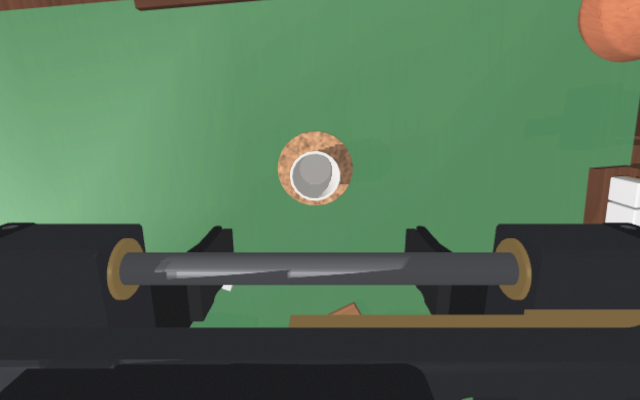

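The cup at (315,176) stands upright in the middle of the coaster. Moving to above the tray.

```bash

python3 -m creep '[{"wx":0,"wy":0,"wz":0,"tx":-38,"ty":0,"tz":0,"gripper":1},{"wx":0,"wy":0,"wz":0,"tx":-76,"ty":0,"tz":0,"gripper":1},{"wx":0,"wy":0,"wz":0,"tx":-114,"ty":0,"tz":0,"gripper":1},{"wx":0,"wy":0,"wz":0,"tx":-152,"ty":0,"tz":0,"gripper":1},{"wx":0,"wy":0,"wz":0,"tx":-190,"ty":0,"tz":0,"gripper":1}]' >/dev/null
python3 -m creep '[{"wx":0,"wy":0,"wz":0,"tx":-38,"ty":4,"tz":0,"gripper":1},{"wx":0,"wy":0,"wz":0,"tx":-76,"ty":9,"tz":0,"gripper":1},{"wx":0,"wy":0,"wz":0,"tx":-114,"ty":14,"tz":0,"gripper":1},{"wx":0,"wy":0,"wz":0,"tx":-152,"ty":18,"tz":0,"gripper":1},{"wx":0,"wy":0,"wz":0,"tx":-190,"ty":23,"tz":0,"gripper":1}]' >/dev/null
python3 -m creep '[{"wx":0,"wy":0,"wz":0,"tx":-38,"ty":6,"tz":0,"gripper":1},{"wx":0,"wy":0,"wz":0,"tx":-76,"ty":12,"tz":0,"gripper":1},{"wx":0,"wy":0,"wz":0,"tx":-114,"ty":18,"tz":0,"gripper":1},{"wx":0,"wy":0,"wz":0,"tx":-152,"ty":25,"tz":0,"gripper":1},{"wx":0,"wy":0,"wz":0,"tx":-187,"ty":31,"tz":0,"gripper":1}]' 
python3 -m creep '[{"wx":0,"wy":0,"wz":0,"tx":0,"ty":0,"tz":0,"gripper":1},{"wx":0,"wy":0,"wz":0,"tx":0,"ty":0,"tz":0,"gripper":1},{"wx":0,"wy":0,"wz":0,"tx":0,"ty":0,"tz":0,"gripper":1}]' 
python3 - <<'E'
from h import *
o,im,d=snap('wrist','w4.png');P=cloud('wrist',o,d);x,y,z=np.moveaxis(P,-1,0)
H=cv2.cvtColor(im,cv2.COLOR_RGB2HSV).astype(int);h,s=H[...,0],H[...,1]
ok=(d>0)&(abs(x-.51)<.12)&(abs(y+.286)<.13)
print('tray',rect(P,ok&((h<6)|(h>174))&(s>150)&(z>.005)&(z<.045)));print('handle',rect(P,ok&(z>.05)&(z<.08)))
print('saucer',rect(P,ok&(z>.003)&(z<.05)&~((h>40)&(h<90))))
go(507,-286,32,85.4)
E
```

```text
time_s: 11.62
tool_pos: [0.5033, -0.2902, 0.2286]
tool_rot: [-179.9, -0.0, 85.2]
force: [1.3, 0.5, 1.0]
grip_width: 0.0869
grasp_force: 0.0
time_s: 11.87
tool_pos: [0.504, -0.2869, 0.229]
tool_rot: [-179.9, -0.1, 85.3]
force: [0.2, 0.6, -0.8]
grip_width: 0.0873
grasp_force: 0.0
tray [([507.6, -285.9], [69.8, 159.3], -4.7, 19.7, 7707)]
handle [([507.5, -285.1], [11.9, 39.1], 85.4, 65.2, 445)]
saucer [([507.1, -288.7], [148.1, 160.1], -4.3, 19.0, 12383)]
tool [ 504.4 -286.1  229.5] [-1.799e+02 -1.000e-01  8.540e+01] t [  0.    2.9 197.5] w [-0.1 -0.1  0. ] time 11.9167
```

View pics/w4.png

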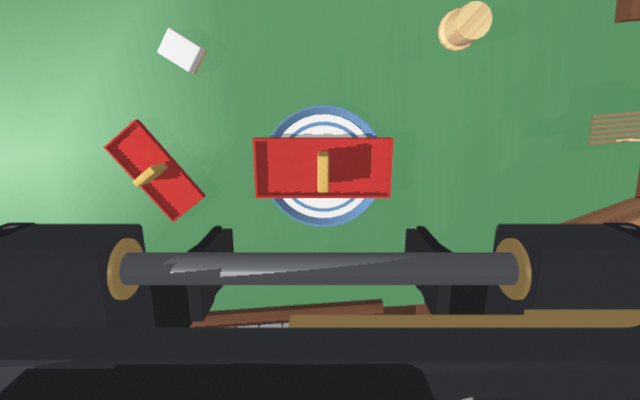

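The tray at (323,167) and its handle are centred under the gripper. I'm descending to z=33 while partly closing the fingers.

```bash

python3 -m creep '[{"wx":0,"wy":0,"wz":0,"tx":0,"ty":3,"tz":20,"gripper":-0.2},{"wx":0,"wy":0,"wz":0,"tx":0,"ty":3,"tz":40,"gripper":-0.2},{"wx":0,"wy":0,"wz":0,"tx":0,"ty":3,"tz":60,"gripper":-0.2},{"wx":0,"wy":0,"wz":0,"tx":0,"ty":3,"tz":80,"gripper":-0.2},{"wx":0,"wy":0,"wz":0,"tx":0,"ty":3,"tz":100,"gripper":-0.2}]' 
python3 -m creep '[{"wx":0,"wy":0,"wz":0,"tx":0,"ty":0,"tz":10,"gripper":-0.2},{"wx":0,"wy":0,"wz":0,"tx":0,"ty":0,"tz":20,"gripper":-0.2},{"wx":0,"wy":0,"wz":0,"tx":0,"ty":0,"tz":30,"gripper":-0.2},{"wx":0,"wy":0,"wz":0,"tx":0,"ty":0,"tz":35,"gripper":-0.2},{"wx":0,"wy":0,"wz":0,"tx":0,"ty":0,"tz":40,"gripper":-0.2}]' 
python3 -c "
from h import *
go(507.5,-285.5,33,85.3)"
```

```text
time_s: 12.33
tool_pos: [0.5078, -0.286, 0.1298]
tool_rot: [180.0, 0.0, 85.5]
force: [-0.3, -0.9, 0.7]
grip_width: 0.0618
grasp_force: 0.0
time_s: 12.75
tool_pos: [0.5078, -0.2881, 0.0906]
tool_rot: [180.0, 0.0, 85.3]
force: [-0.6, 0.4, 0.1]
grip_width: 0.0364
grasp_force: 0.0
tool [ 507.8 -288.1   90.6] [180.    0.   85.3] t [ 2.5 -0.5 57.6] w [0. 0. 0.] time 12.75
```

```bash

python3 -m creep '[{"wx":0,"wy":0,"wz":0,"tx":1,"ty":0,"tz":20,"gripper":-0.2},{"wx":0,"wy":0,"wz":0,"tx":1,"ty":0,"tz":38,"gripper":-0.2},{"wx":0,"wy":0,"wz":0,"tx":1,"ty":0,"tz":50,"gripper":-0.2},{"wx":0,"wy":0,"wz":0,"tx":1,"ty":0,"tz":57,"gripper":-0.2},{"wx":0,"wy":0,"wz":0,"tx":1,"ty":0,"tz":57,"gripper":-0.2}]' 
python3 -m creep '[{"wx":0,"wy":0,"wz":0,"tx":0,"ty":0,"tz":0,"gripper":-1},{"wx":0,"wy":0,"wz":0,"tx":0,"ty":0,"tz":0,"gripper":-1},{"wx":0,"wy":0,"wz":0,"tx":0,"ty":0,"tz":0,"gripper":-1},{"wx":0,"wy":0,"wz":0,"tx":0,"ty":0,"tz":0,"gripper":-1},{"wx":0,"wy":0,"wz":0,"tx":0,"ty":0,"tz":0,"gripper":-1}]' 25
python3 -m creep '[{"wx":0,"wy":0,"wz":0,"tx":0,"ty":0,"tz":0,"gripper":-1},{"wx":0,"wy":0,"wz":0,"tx":0,"ty":0,"tz":0,"gripper":-1},{"wx":0,"wy":0,"wz":0,"tx":0,"ty":0,"tz":0,"gripper":-1}]' 25
python3 -m creep '[{"wx":0,"wy":0,"wz":0,"tx":0,"ty":0,"tz":-5,"gripper":-1},{"wx":0,"wy":0,"wz":0,"tx":0,"ty":0,"tz":-20,"gripper":-1},{"wx":0,"wy":0,"wz":0,"tx":0,"ty":0,"tz":-45,"gripper":-1},{"wx":0,"wy":0,"wz":0,"tx":0,"ty":0,"tz":-70,"gripper":-1},{"wx":0,"wy":0,"wz":0,"tx":0,"ty":0,"tz":-80,"gripper":-1}]' 
python3 - <<'E'
from h import *
o,im,d=snap('side','d1.png');P=cloud('side',o,d);x,y,z=np.moveaxis(P,-1,0)
cv2.imwrite('pics/d1c.png',cv2.resize(im[60:260,180:480,::-1],None,fx=2,fy=2))
go(474,17.5,113,114)
E
```

```text
time_s: 13.17
tool_pos: [0.5067, -0.2868, 0.0322]
tool_rot: [-179.9, -0.1, 85.3]
force: [0.3, -0.6, -0.4]
grip_width: 0.035
grasp_force: 0.0
time_s: 13.58
tool_pos: [0.5081, -0.2875, 0.0344]
tool_rot: [179.9, 0.0, 85.3]
force: [0.3, 0.2, 7.6]
grip_width: 0.0093
grasp_force: 3.7
time_s: 13.83
tool_pos: [0.5083, -0.2876, 0.0346]
tool_rot: [179.9, 0.1, 85.3]
force: [-0.2, 0.4, 5.9]
grip_width: 0.0011
grasp_force: 2.8
time_s: 14.25
tool_pos: [0.5091, -0.2878, 0.1168]
tool_rot: [179.8, 0.1, 85.3]
force: [-0.4, 0.1, 0.6]
grip_width: 0.0005
grasp_force: 0.0
tool [ 509.8 -288.2  117.7] [179.7   0.2  85.3] t [301.7 -60.6   3.5] w [  0.3   0.2 -28.7] time 14.3
```

View pics/d1c.png

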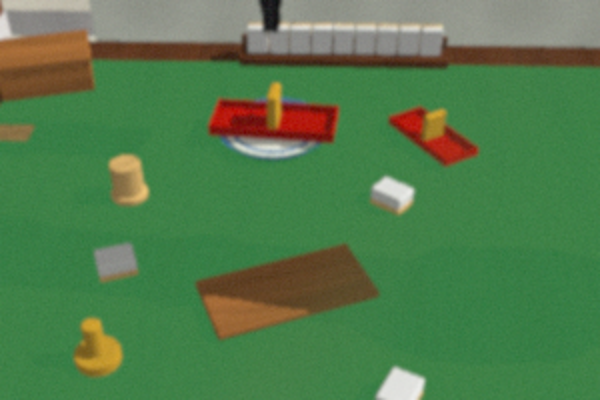

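```bash
python3 - <<'E'
from h import *
for c in('side','wrist','scene'):
    o,im,d=snap(c,c+'5.png');P=cloud(c,o,d);x,y,z=np.moveaxis(P,-1,0)
    H=cv2.cvtColor(im,cv2.COLOR_RGB2HSV).astype(int);h,s=H[...,0],H[...,1]
    ok=(d>0)&(abs(x-.51)<.12)&(abs(y+.286)<.13)
    print(c,'tray',rect(P,ok&((h<6)|(h>174))&(s>150)&(z>.005)&(z<.045)),'handle',[rect(P,ok&(h>10)&(s>90)&(z>a)&(z<a+.01)) for a in(.03,.04,.05,.06)])
cv2.imwrite('pics/c5.png',np.hstack([cv2.resize(cv2.imread('pics/wrist5.png'),(400,250)),cv2.resize(cv2.imread('pics/scene5.png')[240:390,120:360],(400,250))]))
E
```

```text
side tray [([507.7, -284.2], [74.8, 158.7], -4.8, 20.3, 896)] handle [[], [], [], []]
wrist tray [([507.4, -285.2], [68.9, 159.9], -4.6, 19.7, 13431)] handle [[], [], [], [([507.1, -285.4], [11.3, 39.6], 85.5, 65.3, 835)]]
scene tray [([507.7, -287.8], [70.2, 160.7], -4.5, 19.7, 2075)] handle [[], [], [], [([507.0, -298.1], [11.8, 18.9], 83.3, 65.1, 81)]]
```

View pics/c5.png

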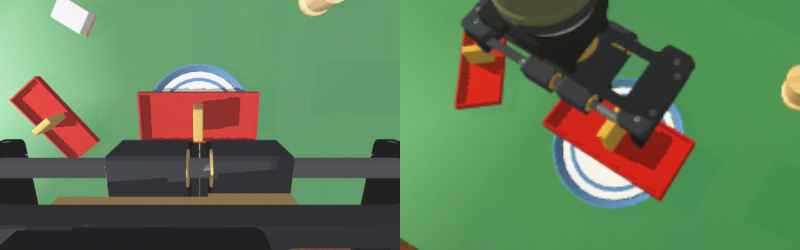

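The tray has not moved, yet the fingers shut completely with the handle apparently between them. I'm opening and retrying lower, closing in small logged steps.

```bash

python3 -m creep '[{"wx":0,"wy":0,"wz":0,"tx":0,"ty":0,"tz":0,"gripper":0},{"wx":0,"wy":0,"wz":0,"tx":0,"ty":0,"tz":0,"gripper":0},{"wx":0,"wy":0,"wz":0,"tx":0,"ty":0,"tz":0,"gripper":0},{"wx":0,"wy":0,"wz":0,"tx":0,"ty":0,"tz":0,"gripper":0},{"wx":0,"wy":0,"wz":0,"tx":0,"ty":0,"tz":0,"gripper":0}]' >/dev/null
python3 -m creep '[{"wx":0,"wy":0,"wz":0,"tx":0,"ty":0,"tz":0,"gripper":0},{"wx":0,"wy":0,"wz":0,"tx":0,"ty":0,"tz":0,"gripper":0},{"wx":0,"wy":0,"wz":0,"tx":0,"ty":0,"tz":0,"gripper":0},{"wx":0,"wy":0,"wz":0,"tx":0,"ty":0,"tz":0,"gripper":0},{"wx":0,"wy":0,"wz":0,"tx":0,"ty":0,"tz":0,"gripper":0}]' 
python3 -c "
from h import *
go(507.3,-285.5,28,85.3);print(get_obs()['wrist_torque'])"
```

```text
time_s: 15.28
tool_pos: [0.5076, -0.2872, 0.1136]
tool_rot: [180.0, 0.0, 85.3]
force: [0.2, -0.3, 0.2]
grip_width: 0.0429
grasp_force: 0.0
tool [ 507.6 -287.2  113.6] [180.    0.   85.3] t [ 1.6 -0.4 85.6] w [0. 0. 0.] time 15.2833
[-0.00302273 -0.09607367  0.02364308]
```

```bash

python3 -m creep '[{"wx":0,"wy":0,"wz":0,"tx":2,"ty":0,"tz":25,"gripper":0},{"wx":0,"wy":0,"wz":0,"tx":2,"ty":0,"tz":50,"gripper":0},{"wx":0,"wy":0,"wz":0,"tx":2,"ty":0,"tz":70,"gripper":0},{"wx":0,"wy":0,"wz":0,"tx":2,"ty":0,"tz":80,"gripper":0},{"wx":0,"wy":0,"wz":0,"tx":2,"ty":0,"tz":85,"gripper":0}]' >/dev/null
python3 -m creep '[{"wx":0,"wy":0,"wz":0,"tx":0,"ty":0,"tz":0,"gripper":0},{"wx":0,"wy":0,"wz":0,"tx":0,"ty":0,"tz":0,"gripper":-0.6},{"wx":0,"wy":0,"wz":0,"tx":0,"ty":0,"tz":0,"gripper":-0.6},{"wx":0,"wy":0,"wz":0,"tx":0,"ty":0,"tz":0,"gripper":-0.6}]' 10
python3 -m creep '[{"wx":0,"wy":0,"wz":0,"tx":0,"ty":0,"tz":0,"gripper":-0.6},{"wx":0,"wy":0,"wz":0,"tx":0,"ty":0,"tz":0,"gripper":-0.7},{"wx":0,"wy":0,"wz":0,"tx":0,"ty":0,"tz":0,"gripper":-0.7}]' 
python3 -m creep '[{"wx":0,"wy":0,"wz":0,"tx":0,"ty":0,"tz":0,"gripper":-0.76},{"wx":0,"wy":0,"wz":0,"tx":0,"ty":0,"tz":0,"gripper":-0.76}]' 
python3 -c "
from h import *
snap('wrist','w6.png');snap('side','d6.png')
a=cv2.imread('pics/w6.png');b=cv2.imread('pics/d6.png')[60:185,220:420]
cv2.imwrite('pics/c6.png',np.hstack([cv2.resize(a,(400,250)),cv2.resize(b,(400,250))]))"
```

```text
time_s: 16.03
tool_pos: [0.5087, -0.2857, 0.03]
tool_rot: [179.9, 0.1, 85.3]
force: [0.2, -0.1, 0.2]
grip_width: 0.031
grasp_force: 0.0
time_s: 16.28
tool_pos: [0.508, -0.2853, 0.029]
tool_rot: [180.0, 0.0, 85.3]
force: [-0.1, -0.1, -0.0]
grip_width: 0.0154
grasp_force: 0.0
time_s: 16.45
tool_pos: [0.5079, -0.2853, 0.0287]
tool_rot: [180.0, 0.0, 85.3]
force: [0.2, 0.7, 0.3]
grip_width: 0.012
grasp_force: 10.0
```

View pics/c6.png

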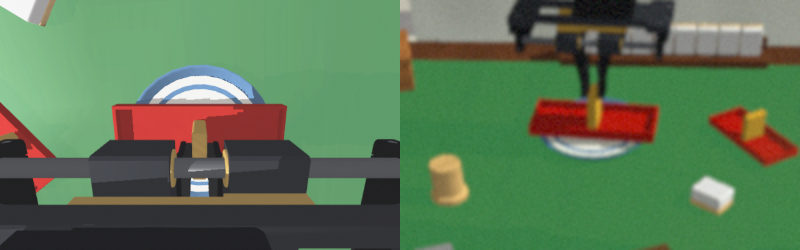

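The grip is now good (12.0 mm, 10 N), and the tray lies level at (595,120). A small test lift next.

```bash

python3 -m creep '[{"wx":0,"wy":0,"wz":0,"tx":0,"ty":0,"tz":0,"gripper":-0.85},{"wx":0,"wy":0,"wz":0,"tx":0,"ty":0,"tz":0,"gripper":-0.85},{"wx":0,"wy":0,"wz":0,"tx":0,"ty":0,"tz":-4,"gripper":-0.85},{"wx":0,"wy":0,"wz":0,"tx":0,"ty":0,"tz":-9,"gripper":-0.85},{"wx":0,"wy":0,"wz":0,"tx":0,"ty":0,"tz":-15,"gripper":-0.85}]' 12
python3 -m creep '[{"wx":0,"wy":0,"wz":0,"tx":0,"ty":0,"tz":-8,"gripper":-0.85},{"wx":0,"wy":0,"wz":0,"tx":0,"ty":0,"tz":-20,"gripper":-0.85},{"wx":0,"wy":0,"wz":0,"tx":0,"ty":0,"tz":-35,"gripper":-0.85},{"wx":0,"wy":0,"wz":0,"tx":0,"ty":0,"tz":-50,"gripper":-0.85},{"wx":0,"wy":0,"wz":0,"tx":0,"ty":0,"tz":-55,"gripper":-0.85}]' 
python3 - <<'E'
from h import *
o,im,d=snap('side');P=cloud('side',o,d);x,y,z=np.moveaxis(P,-1,0)
H=cv2.cvtColor(im,cv2.COLOR_RGB2HSV).astype(int);h,s=H[...,0],H[...,1]
ok=(d>0)&(abs(x-.51)<.12)&(abs(y+.286)<.13)
m=ok&((h<6)|(h>174))&(s>150)&(z>.005)
print('tray',rect(P,m),np.polyfit(x[m],z[m],1))
go(474,17.5,98,114)
E
```

```text
time_s: 16.97
tool_pos: [0.5073, -0.2849, 0.0436]
tool_rot: [-179.9, -0.0, 85.3]
force: [0.2, 0.8, -0.8]
grip_width: 0.0118
grasp_force: 12.0
time_s: 17.38
tool_pos: [0.5094, -0.286, 0.1021]
tool_rot: [179.8, 0.1, 85.3]
force: [1.2, 0.4, -1.4]
grip_width: 0.0118
grasp_force: 12.0
tray [([509.2, -285.3], [74.9, 160.3], -5.2, 94.0, 957)] [0.00098372 0.09572478]
tool [ 509.5 -286.   102.1] [1.797e+02 1.000e-01 8.530e+01] t [299.6 -60.2   3. ] w [  0.2   0.2 -28.7] time 17.4333
```

The tray is level and held. I'm carrying it to the stand.

```bash

python3 -m creep '[{"wx":0,"wy":0,"wz":0,"tx":12,"ty":-3,"tz":0,"gripper":-0.85},{"wx":0,"wy":0,"wz":0,"tx":35,"ty":-7,"tz":0,"gripper":-0.85},{"wx":0,"wy":0,"wz":0,"tx":65,"ty":-13,"tz":0,"gripper":-0.85},{"wx":0,"wy":0,"wz":0,"tx":95,"ty":-19,"tz":0,"gripper":-0.85},{"wx":0,"wy":0,"wz":0,"tx":125,"ty":-25,"tz":0,"gripper":-0.85}]' 
python3 -m creep '[{"wx":0,"wy":0,"wz":0,"tx":30,"ty":-6,"tz":0,"gripper":-0.85},{"wx":0,"wy":0,"wz":0,"tx":60,"ty":-12,"tz":0,"gripper":-0.85},{"wx":0,"wy":0,"wz":0,"tx":90,"ty":-18,"tz":0,"gripper":-0.85},{"wx":0,"wy":0,"wz":0,"tx":120,"ty":-24,"tz":0,"gripper":-0.85},{"wx":0,"wy":0,"wz":0,"tx":150,"ty":-30,"tz":0,"gripper":-0.85}]' 
python3 -m creep '[{"wx":0,"wy":0,"wz":0,"tx":15,"ty":-3,"tz":0,"gripper":-0.85},{"wx":0,"wy":0,"wz":-4,"tx":25,"ty":-5,"tz":0,"gripper":-0.85},{"wx":0,"wy":0,"wz":-10,"tx":25,"ty":-5,"tz":0,"gripper":-0.85},{"wx":0,"wy":0,"wz":-15,"tx":25,"ty":-5,"tz":0,"gripper":-0.85},{"wx":0,"wy":0,"wz":-20,"tx":25,"ty":-5,"tz":0,"gripper":-0.85}]' 
python3 -m creep '[{"wx":0,"wy":0,"wz":-4,"tx":0,"ty":0,"tz":0,"gripper":-0.85},{"wx":0,"wy":0,"wz":-8.5,"tx":0,"ty":0,"tz":0,"gripper":-0.85},{"wx":0,"wy":0,"wz":-8.5,"tx":0,"ty":0,"tz":0,"gripper":-0.85},{"wx":0,"wy":0,"wz":-8.5,"tx":0,"ty":0,"tz":0,"gripper":-0.85},{"wx":0,"wy":0,"wz":-8.5,"tx":0,"ty":0,"tz":0,"gripper":-0.85}]' 
python3 - <<'E'
from h import *
for c in('side','wrist'):
    o,im,d=snap(c,'t_'+c+'.png');P=cloud(c,o,d);x,y,z=np.moveaxis(P,-1,0)
    H=cv2.cvtColor(im,cv2.COLOR_RGB2HSV).astype(int);h,s=H[...,0],H[...,1]
    ok=(d>0)&(abs(x-.475)<.13)&(abs(y-.017)<.13)
    m=ok&((h<6)|(h>174))&(s>150)&(z>.04)
    print('tray',rect(P,m),np.polyfit(x[m],z[m],1))
go(474,17.5,98,114)
E
```

```text
time_s: 17.85
tool_pos: [0.4915, -0.156, 0.0974]
tool_rot: [-179.9, -0.0, 85.3]
force: [1.0, 0.1, -1.2]
grip_width: 0.0117
grasp_force: 12.0
time_s: 18.27
tool_pos: [0.4735, -0.0044, 0.0975]
tool_rot: [-179.9, 0.0, 85.3]
force: [0.4, -0.2, -1.2]
grip_width: 0.0119
grasp_force: 12.0
time_s: 18.68
tool_pos: [0.4708, 0.0198, 0.0975]
tool_rot: [-179.9, -0.0, 105.7]
force: [-0.7, 0.2, -0.9]
grip_width: 0.0117
grasp_force: 12.0
time_s: 19.1
tool_pos: [0.4718, 0.0191, 0.0981]
tool_rot: [-179.9, -0.0, 113.7]
force: [0.6, 0.8, 0.1]
grip_width: 0.0117
grasp_force: 12.0
tray [([472.2, 20.4], [71.7, 158.6], 24.1, 89.6, 1840)] [-0.01977751  0.10133069]
tray [([467.7, 27.8], [50.0, 160.0], 23.8, 89.3, 15185)] [-0.00351716  0.09246312]
tool [472.1  18.9  98.3] [-180.    -0.   113.8] t [-2.   1.2  0.3] w [-0.  -0.  -0.2] time 19.2
```

```bash

python3 -m creep '[{"wx":0,"wy":0,"wz":0,"tx":-1.5,"ty":1,"tz":10,"gripper":-0.85},{"wx":0,"wy":0,"wz":0,"tx":-1.5,"ty":1,"tz":24,"gripper":-0.85},{"wx":0,"wy":0,"wz":0,"tx":-1.5,"ty":1,"tz":38,"gripper":-0.85},{"wx":0,"wy":0,"wz":0,"tx":-1.5,"ty":1,"tz":48,"gripper":-0.85},{"wx":0,"wy":0,"wz":0,"tx":-1.5,"ty":1,"tz":55,"gripper":-0.85}]' 
python3 -m creep '[{"wx":0,"wy":0,"wz":0,"tx":0,"ty":0,"tz":3,"gripper":-0.85},{"wx":0,"wy":0,"wz":0,"tx":0,"ty":0,"tz":6,"gripper":-0.85},{"wx":0,"wy":0,"wz":0,"tx":0,"ty":0,"tz":9,"gripper":-0.85},{"wx":0,"wy":0,"wz":0,"tx":0,"ty":0,"tz":9,"gripper":-0.85},{"wx":0,"wy":0,"wz":0,"tx":0,"ty":0,"tz":9,"gripper":-0.85}]' 
python3 -c "
from h import *
go(474,17.5,33,114)"
```

```text
time_s: 19.62
tool_pos: [0.473, 0.0177, 0.0419]
tool_rot: [-179.9, -0.1, 113.8]
force: [-0.7, -0.7, -1.0]
grip_width: 0.0117
grasp_force: 12.0
time_s: 20.03
tool_pos: [0.4743, 0.0178, 0.0348]
tool_rot: [180.0, 0.0, 113.8]
force: [-0.5, -0.8, -0.0]
grip_width: 0.0117
grasp_force: 12.0
tool [474.3  17.8  34.8] [180.    0.  113.8] t [-0.1 -0.4  1.8] w [ 0.   0.  -0.2] time 20.0333
```

```bash

python3 -m creep '[{"wx":0,"wy":0,"wz":0,"tx":0,"ty":0,"tz":1,"gripper":-0.85},{"wx":0,"wy":0,"wz":0,"tx":0,"ty":0,"tz":2,"gripper":-0.85},{"wx":0,"wy":0,"wz":0,"tx":0,"ty":0,"tz":2,"gripper":-0.85}]' 
python3 -m creep '[{"wx":0,"wy":0,"wz":0,"tx":0,"ty":0,"tz":0,"gripper":0},{"wx":0,"wy":0,"wz":0,"tx":0,"ty":0,"tz":0,"gripper":0},{"wx":0,"wy":0,"wz":0,"tx":0,"ty":0,"tz":0,"gripper":0},{"wx":0,"wy":0,"wz":0,"tx":0,"ty":0,"tz":0,"gripper":0},{"wx":0,"wy":0,"wz":0,"tx":0,"ty":0,"tz":0,"gripper":0}]' 
python3 -m creep '[{"wx":0,"wy":0,"wz":0,"tx":0,"ty":0,"tz":-15,"gripper":0},{"wx":0,"wy":0,"wz":0,"tx":0,"ty":0,"tz":-45,"gripper":0},{"wx":0,"wy":0,"wz":0,"tx":0,"ty":0,"tz":-85,"gripper":1},{"wx":0,"wy":0,"wz":0,"tx":0,"ty":0,"tz":-125,"gripper":1},{"wx":0,"wy":0,"wz":0,"tx":0,"ty":0,"tz":-165,"gripper":1}]' 
python3 -m creep '[{"wx":0,"wy":0,"wz":0,"tx":0,"ty":0,"tz":-30,"gripper":1},{"wx":0,"wy":0,"wz":0,"tx":0,"ty":0,"tz":-45,"gripper":1},{"wx":0,"wy":0,"wz":0,"tx":0,"ty":0,"tz":-45,"gripper":1},{"wx":0,"wy":0,"wz":0,"tx":0,"ty":0,"tz":-45,"gripper":1},{"wx":0,"wy":0,"wz":0,"tx":0,"ty":0,"tz":-45,"gripper":1}]' 
python3 - <<'E'
from h import *
for c in('wrist','side','scene'):
    o,im,d=snap(c,'u_'+c+'.png');P=cloud(c,o,d);x,y,z=np.moveaxis(P,-1,0)
    H=cv2.cvtColor(im,cv2.COLOR_RGB2HSV).astype(int);h,s=H[...,0],H[...,1]
    ok=(d>0)&(abs(x-.475)<.13)&(abs(y-.017)<.13)
    red=((h<6)|(h>174))&(s>150)
    print(c,'tray',rect(P,ok&red&(z>.02)),'stand',rect(P,ok&(z>.007)&(z<.05)&~((h>40)&(h<90))))
    if c!='wrist':
        ok=(d>0)&(abs(x-.51)<.12)&(abs(y+.286)<.13)
        print('saucer',rect(P,ok&(z>.003)&(z<.02)&~((h>40)&(h<90))))
        ok=(d>0)&(abs(x-.5)<.1)&(abs(y-.28)<.1)
        print('cup',rect(P,ok&(z>.045)&(z<.08)))
go(497,281,230,85.3)
E
```

```text
time_s: 20.28
tool_pos: [0.4742, 0.0177, 0.0327]
tool_rot: [180.0, 0.0, 113.8]
force: [0.4, -0.7, -0.6]
grip_width: 0.0114
grasp_force: 12.0
time_s: 20.7
tool_pos: [0.474, 0.0177, 0.0326]
tool_rot: [180.0, 0.0, 113.8]
force: [-0.1, -0.1, 0.1]
grip_width: 0.037
grasp_force: 0.0
time_s: 21.12
tool_pos: [0.4734, 0.018, 0.1993]
tool_rot: [-180.0, 0.0, 113.8]
force: [1.3, 0.0, -0.0]
grip_width: 0.0556
grasp_force: 0.0
time_s: 21.53
tool_pos: [0.4732, 0.0177, 0.2413]
tool_rot: [-179.9, -0.0, 113.8]
force: [0.1, -0.3, -0.2]
grip_width: 0.0846
grasp_force: 0.0
wrist tray [([474.0, 17.2], [70.0, 159.7], 23.8, 23.8, 7382)] stand [([363.3, 138.5], [16.9, 32.9], -0.2, 21.2, 371), ([473.4, 19.5], [81.7, 169.9], 23.4, 23.6, 8545)]
side tray [([474.8, 18.9], [71.7, 158.8], 24.1, 24.2, 1409)] stand [([473.9, 19.9], [85.4, 170.2], 23.5, 23.7, 2897)]
saucer [([508.8, -296.7], [130.9, 145.1], 6.7, 8.0, 1094)]
cup [([496.8, 282.3], [54.8, 54.9], 52.5, 56.5, 603)]
scene tray [([474.2, 14.9], [72.5, 156.9], 24.4, 23.8, 1687)] stand [([363.7, 137.5], [18.6, 32.9], -0.4, 19.5, 94), ([474.4, 13.9], [83.6, 169.4], 24.5, 23.3, 2314)]
saucer [([508.8, -290.1], [147.0, 147.1], 33.1, 8.0, 4686)]
cup [([496.6, 278.8], [53.9, 55.5], -51.5, 54.8, 218)]
tool [473.1  17.7 241. ] [-1.799e+02 -1.000e-01  1.138e+02] t [231.2 128.2  11. ] w [-0.2 -0.  28.5] time 21.6833
```

View pics/u_wrist.png

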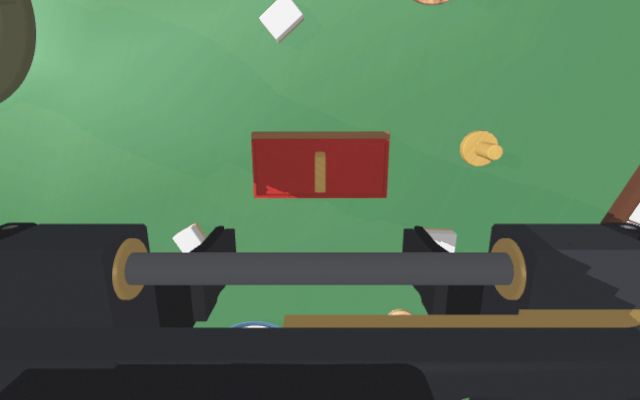

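The tray at (320,165) lies centred and aligned on the stand. Back to the cup.

```bash

python3 -m creep '[{"wx":0,"wy":0,"wz":0,"tx":23,"ty":13,"tz":8,"gripper":1},{"wx":0,"wy":0,"wz":0,"tx":46,"ty":26,"tz":20,"gripper":1},{"wx":0,"wy":0,"wz":0,"tx":70,"ty":39,"tz":32,"gripper":1},{"wx":0,"wy":0,"wz":0,"tx":93,"ty":51,"tz":45,"gripper":1},{"wx":0,"wy":0,"wz":0,"tx":116,"ty":64,"tz":58,"gripper":1}]' 
python3 -m creep '[{"wx":0,"wy":0,"wz":0,"tx":23,"ty":13,"tz":12,"gripper":1},{"wx":0,"wy":0,"wz":0,"tx":46,"ty":26,"tz":24,"gripper":1},{"wx":0,"wy":0,"wz":0,"tx":70,"ty":39,"tz":36,"gripper":1},{"wx":0,"wy":0,"wz":0,"tx":93,"ty":51,"tz":48,"gripper":1},{"wx":0,"wy":0,"wz":0,"tx":116,"ty":64,"tz":60,"gripper":1}]' 
python3 -m creep '[{"wx":0,"wy":0,"wz":0,"tx":0,"ty":0,"tz":0,"gripper":1},{"wx":0,"wy":0,"wz":0,"tx":0,"ty":0,"tz":0,"gripper":1},{"wx":0,"wy":0,"wz":0,"tx":0,"ty":0,"tz":0,"gripper":1},{"wx":0,"wy":0,"wz":0,"tx":0,"ty":0,"tz":0,"gripper":1}]' 
python3 - <<'E'
from h import *
c='wrist'
o,im,d=snap(c);P=cloud(c,o,d);x,y,z=np.moveaxis(P,-1,0)
ok=(d>0)&(abs(x-.5)<.1)&(abs(y-.28)<.1)
print('cup',rect(P,ok&(z>.045)&(z<.08)))
go(496.6,281.7,30,113.8)
E
```

```text
time_s: 22.1
tool_pos: [0.485, 0.1508, 0.1832]
tool_rot: [-179.9, -0.0, 113.8]
force: [0.5, 0.1, 0.0]
grip_width: 0.0871
grasp_force: 0.0
time_s: 22.52
tool_pos: [0.4966, 0.2826, 0.1228]
tool_rot: [-179.9, -0.0, 113.8]
force: [1.0, -0.2, -0.3]
grip_width: 0.0872
grasp_force: 0.0
time_s: 22.85
tool_pos: [0.4979, 0.2802, 0.1245]
tool_rot: [-180.0, 0.1, 113.7]
force: [0.3, 0.1, -0.0]
grip_width: 0.0868
grasp_force: 0.0
cup [([496.5, 281.8], [54.7, 55.2], -36.3, 59.5, 1440)]
tool [498.1 280.2 124.8] [1.800e+02 1.000e-01 1.137e+02] t [ 2.1 -0.8 94.8] w [ 0.   0.1 -0.1] time 22.9
```

```bash

python3 -m creep '[{"wx":0,"wy":0,"wz":0,"tx":1,"ty":-1,"tz":25,"gripper":1},{"wx":0,"wy":0,"wz":0,"tx":2,"ty":-1,"tz":50,"gripper":1},{"wx":0,"wy":0,"wz":0,"tx":2,"ty":-1,"tz":75,"gripper":1},{"wx":0,"wy":0,"wz":0,"tx":2,"ty":-1,"tz":88,"gripper":1},{"wx":0,"wy":0,"wz":0,"tx":2,"ty":-1,"tz":94,"gripper":1}]' 
python3 -m creep '[{"wx":0,"wy":0,"wz":0,"tx":0,"ty":0,"tz":0,"gripper":1},{"wx":0,"wy":0,"wz":0,"tx":0,"ty":0,"tz":0,"gripper":-0.2},{"wx":0,"wy":0,"wz":0,"tx":0,"ty":0,"tz":0,"gripper":-0.2},{"wx":0,"wy":0,"wz":0,"tx":0,"ty":0,"tz":0,"gripper":-0.2},{"wx":0,"wy":0,"wz":0,"tx":0,"ty":0,"tz":0,"gripper":-0.2}]' 12
python3 -m creep '[{"wx":0,"wy":0,"wz":0,"tx":0,"ty":0,"tz":0,"gripper":-0.2},{"wx":0,"wy":0,"wz":0,"tx":0,"ty":0,"tz":0,"gripper":-0.2},{"wx":0,"wy":0,"wz":0,"tx":0,"ty":0,"tz":0,"gripper":-0.2},{"wx":0,"wy":0,"wz":0,"tx":0,"ty":0,"tz":0,"gripper":-0.2},{"wx":0,"wy":0,"wz":0,"tx":0,"ty":0,"tz":0,"gripper":-0.2}]' 12
```

```text
time_s: 23.32
tool_pos: [0.495, 0.2812, 0.0288]
tool_rot: [-179.8, 0.0, 113.7]
force: [-0.1, -0.1, -0.3]
grip_width: 0.087
grasp_force: 0.0
time_s: 23.73
tool_pos: [0.4964, 0.2835, 0.0316]
tool_rot: [179.9, 0.0, 113.8]
force: [0.2, -0.2, -0.6]
grip_width: 0.0675
grasp_force: 0.0
time_s: 24.15
tool_pos: [0.4956, 0.2831, 0.0305]
tool_rot: [-180.0, 0.0, 113.8]
force: [0.6, 0.4, 0.4]
grip_width: 0.0378
grasp_force: 0.0
```

```bash
python3 - <<'E'
from h import *
o,im,d=snap('side','d7.png');P=cloud('side',o,d);x,y,z=np.moveaxis(P,-1,0)
print({k:np.round(o[k],3) for k in('tool_pos','force','wrist_torque','grip_width','grasp_force','time_s')})
ok=(d>0)&(abs(x-.5)<.1)&(abs(y-.28)<.1)&(im.min(2)>140)
print('white',rect(P,ok))
a=im[200:400,150:470,::-1];cv2.imwrite('pics/c7.png',cv2.resize(a,None,fx=2,fy=2))
E
```

```text
{'tool_pos': array([0.496, 0.283, 0.031]), 'force': array([0.639, 0.443, 0.422]), 'wrist_torque': array([ 0.003, -0.141, -0.037]), 'grip_width': np.float64(0.038), 'grasp_force': np.float64(0.0), 'time_s': np.float64(24.15)}
white [([488.7, 263.2], [48.7, 99.5], 74.5, 35.0, 1000)]
```

View pics/c7.png

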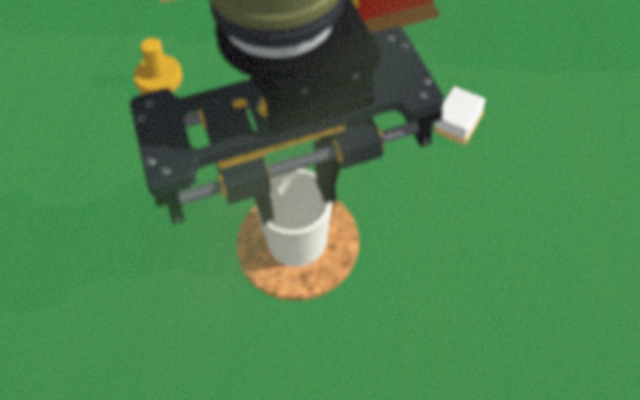

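```bash
python3 - <<'E'
from h import *
i=optics.camera_info('side');f=200/np.tan(np.radians(i['fovy']/2));R=np.array(i['R']);t=np.array(i['t'])
o,im,d=snap('side');P=cloud('side',o,d);x,y,z=np.moveaxis(P,-1,0)
def px(X):
    c=R@np.array(X)+t;return [round(float((f*c[0]/c[2]+i['cx']-150)*2)),round(float((f*c[1]/c[2]+i['cy']-200)*2))]
T=o['tool_pos'];u=np.array([.915,.404,0])*.019
print('tcp',px(T),'tips',px(T+u),px(T-u),'finger top',px(T+[0,0,.07]))
print('cup foot',px([.4965,.2815,.006]),'rim',px([.4965,.2815,.061]))
for p in((265,210),(265,190),(330,190),(330,175),(297,260),(297,228),(297,240)):
    print(p,im[200+p[1]//2,150+p[0]//2],np.round(P[200+p[1]//2,150+p[0]//2]*1000))
m=(d>0)&(abs(x-.497)<.06)&(abs(y-.28)<.08)&(z>.012)&(im.max(2)<70);
print('dark pts',[ (a,np.round(P[m&(z>a/1000)&(z<a/1000+.01)].min(0)*1000),np.round(P[m&(z>a/1000)&(z<a/1000+.01)].max(0)*1000)) for a in(20,30,40,50,60,70) if (m&(z>a/1000)&(z<a/1000+.01)).any()])
E
```

```text
tcp [296, 224] tips [272, 232] [320, 217] finger top [291, 168]
cup foot [297, 240] rim [293, 199]
(265, 210) [57 63 44] [514. 304.  79.]
(265, 190) [64 72 61] [505. 329. 141.]
(330, 190) [34 44 37] [469. 285.  79.]
(330, 175) [48 58 44] [469. 284.  98.]
(297, 260) [160 162 150] [494. 305.  17.]
(297, 228) [185 190 173] [498. 274.  11.]
(297, 240) [160 164 151] [492. 309.  51.]
dark pts [(60, array([468., 283.,  67.]), array([512., 301.,  69.])), (70, array([468., 277.,  70.]), array([514., 304.,  80.]))]
```

```bash
python3 - <<'E'
from h import *
for c in('scene','side','wrist'):
    o,im,d=snap(c);P=cloud(c,o,d)
    R=Ro.from_euler('xyz',o['tool_rot'],degrees=True).as_matrix();Q=(P-np.array(o['tool_pos']))@R*1000
    m=(d>0)&(abs(Q[...,0])<45)&(abs(Q[...,1])<62)&(P[...,2]>.012)&(P[...,2]<.14)
    dark=m&(im.max(2)<90); white=m&(im.min(2)>95)
    for n,k in(('dark',dark),('white',white)):
        for a in range(0,140,15):
            q=Q[k&(P[...,2]*1000>=a)&(P[...,2]*1000<a+15)]
            if len(q)>3: print(c,n,a,len(q),'x',q[:,0].min().round(),q[:,0].max().round(),'y-',q[q[:,1]<0,1].min(initial=99).round(),q[q[:,1]<0,1].max(initial=-99).round(),'y+',q[q[:,1]>0,1].min(initial=99).round(),q[q[:,1]>0,1].max(initial=-99).round())
E
```

```text
scene dark 60 27 x -14.0 -5.0 y- -28.0 -20.0 y+ 17.0 25.0
scene dark 75 38 x -14.0 1.0 y- -29.0 -21.0 y+ 16.0 26.0
scene dark 90 44 x -14.0 -9.0 y- -30.0 -20.0 y+ 17.0 29.0
scene dark 105 53 x -15.0 5.0 y- -33.0 -21.0 y+ 16.0 31.0
scene dark 120 6 x -14.0 4.0 y- 99.0 -99.0 y+ 21.0 22.0
scene dark 135 30 x -41.0 -33.0 y- -49.0 -26.0 y+ 22.0 47.0
scene white 0 12 x -26.0 -12.0 y- -22.0 -4.0 y+ 1.0 21.0
scene white 15 90 x -29.0 20.0 y- -22.0 -0.0 y+ 0.0 22.0
scene white 30 145 x -30.0 22.0 y- -26.0 -0.0 y+ 1.0 24.0
scene white 45 161 x -33.0 24.0 y- -27.0 -0.0 y+ 0.0 25.0
scene white 60 25 x -31.0 23.0 y- -28.0 -1.0 y+ 0.0 23.0
side dark 60 50 x -2.0 12.0 y- -25.0 -17.0 y+ 19.0 25.0
side dark 75 94 x -6.0 13.0 y- -28.0 -18.0 y+ 19.0 27.0
side dark 90 80 x -3.0 12.0 y- -29.0 -18.0 y+ 19.0 29.0
side dark 105 51 x -9.0 12.0 y- -29.0 -18.0 y+ 99.0 -99.0
side dark 120 14 x -3.0 14.0 y- -23.0 -22.0 y+ 99.0 -99.0
side dark 135 26 x 11.0 39.0 y- -48.0 -22.0 y+ 25.0 47.0
side white 0 55 x -22.0 22.0 y- -18.0 -1.0 y+ 0.0 23.0
side white 15 279 x -23.0 23.0 y- -20.0 -0.0 y+ 0.0 25.0
side white 30
[... 156 characters left out ...]
0
wrist dark 60 434 x -1.0 12.0 y- -27.0 -18.0 y+ 17.0 26.0
wrist dark 75 650 x -9.0 12.0 y- -28.0 -18.0 y+ 17.0 27.0
wrist dark 90 246 x -10.0 12.0 y- -29.0 -18.0 y+ 17.0 28.0
wrist dark 105 1188 x -9.0 10.0 y- -23.0 -18.0 y+ 17.0 22.0
wrist dark 120 658 x 0.0 34.0 y- -26.0 -23.0 y+ 22.0 25.0
wrist dark 135 1084 x 10.0 39.0 y- -51.0 -23.0 y+ 21.0 50.0
wrist white 0 191 x -22.0 22.0 y- -20.0 -0.0 y+ 0.0 20.0
wrist white 15 810 x -22.0 23.0 y- -21.0 -0.0 y+ 0.0 22.0
wrist white 30 379 x -16.0 24.0 y- -22.0 -0.0 y+ 0.0 22.0
wrist white 45 747 x -29.0 26.0 y- -24.0 -0.0 y+ 0.0 24.0
wrist white 60 782 x -29.0 26.0 y- -24.0 -0.0 y+ 0.0 24.0
wrist white 135 5 x 31.0 32.0 y- 99.0 -99.0 y+ 21.0 21.0
```

The point clouds show the fingertips really end about 30 mm above the reported TCP: tips at z≈61, level with the cup rim. That explains all the near misses. I'll lift, open, and go 30 mm lower.

```bash

python3 -m creep '[{"wx":0,"wy":0,"wz":0,"tx":0,"ty":0,"tz":-10,"gripper":-0.2},{"wx":0,"wy":0,"wz":0,"tx":0,"ty":0,"tz":-20,"gripper":1},{"wx":0,"wy":0,"wz":0,"tx":0,"ty":0,"tz":-20,"gripper":1},{"wx":0,"wy":0,"wz":0,"tx":0,"ty":0,"tz":-20,"gripper":1},{"wx":0,"wy":0,"wz":0,"tx":0,"ty":0,"tz":-20,"gripper":1}]' 
python3 -m creep '[{"wx":0,"wy":0,"wz":0,"tx":0,"ty":0,"tz":0,"gripper":1},{"wx":0,"wy":0,"wz":0,"tx":0,"ty":0,"tz":0,"gripper":1},{"wx":0,"wy":0,"wz":0,"tx":0,"ty":0,"tz":0,"gripper":1},{"wx":0,"wy":0,"wz":0,"tx":0,"ty":0,"tz":0,"gripper":1},{"wx":0,"wy":0,"wz":0,"tx":0,"ty":0,"tz":0,"gripper":1}]' 
python3 - <<'E'
from h import *
o,im,d=snap('wrist');P=cloud('wrist',o,d);x,y,z=np.moveaxis(P,-1,0)
ok=(d>0)&(abs(x-.5)<.1)&(abs(y-.28)<.1)
print('cup',rect(P,ok&(z>.045)&(z<.08)&(im.min(2)>95)))
Q=(P-np.array(o['tool_pos']))@Ro.from_euler('xyz',o['tool_rot'],degrees=True).as_matrix()*1000
m=(d>0)&(im.max(2)<90)&(abs(Q[...,0])<12)&(abs(Q[...,1])<65)&(Q[...,2]>-70)
print('tip z in tool',np.percentile(Q[m][:,2],[95,99,100]))
for s in(-1,1):
    q=Q[m&(Q[...,1]*s>0)&(Q[...,2]>-60)];print(np.round(q.min(0)),np.round(q.max(0)))
go(496.5,281.8,2,113.8)
E
```

```text
time_s: 24.82
tool_pos: [0.4959, 0.2831, 0.0509]
tool_rot: [180.0, 0.0, 113.8]
force: [0.4, -0.3, 0.9]
grip_width: 0.0539
grasp_force: 0.0
time_s: 25.23
tool_pos: [0.4956, 0.2831, 0.0504]
tool_rot: [-180.0, 0.0, 113.8]
force: [-0.7, -0.3, -0.3]
grip_width: 0.0837
grasp_force: 0.0
cup [([494.1, 287.1], [43.6, 55.0], 24.5, 59.7, 1604)]
tip z in tool [-33.68820209 -32.34435491 -30.70365617]
[ -9. -52. -60.] [ 12. -42. -31.]
[-10.  41. -60.] [ 12.  52. -31.]
tool [495.5 283.1  50.4] [-180.    -0.   113.8] t [-1.6  0.4 48.4] w [-0. -0.  0.] time 25.2833
```

Confirmed: the tips sit at tool z = -31 mm. Descending to reported z=2 (tips at 33).

```bash

python3 -m creep '[{"wx":0,"wy":0,"wz":0,"tx":-1,"ty":0,"tz":12,"gripper":1},{"wx":0,"wy":0,"wz":0,"tx":-1,"ty":0,"tz":25,"gripper":1},{"wx":0,"wy":0,"wz":0,"tx":-1,"ty":0,"tz":37,"gripper":1},{"wx":0,"wy":0,"wz":0,"tx":-1,"ty":0,"tz":45,"gripper":1},{"wx":0,"wy":0,"wz":0,"tx":-1,"ty":0,"tz":48,"gripper":1}]' 
python3 -m creep '[{"wx":0,"wy":0,"wz":0,"tx":0,"ty":0,"tz":0,"gripper":-0.2},{"wx":0,"wy":0,"wz":0,"tx":0,"ty":0,"tz":0,"gripper":-0.2},{"wx":0,"wy":0,"wz":0,"tx":0,"ty":0,"tz":0,"gripper":-0.2},{"wx":0,"wy":0,"wz":0,"tx":0,"ty":0,"tz":0,"gripper":-0.2},{"wx":0,"wy":0,"wz":0,"tx":0,"ty":0,"tz":0,"gripper":-0.2}]' 12
python3 -m creep '[{"wx":0,"wy":0,"wz":0,"tx":0,"ty":0,"tz":0,"gripper":-0.2},{"wx":0,"wy":0,"wz":0,"tx":0,"ty":0,"tz":0,"gripper":-0.2},{"wx":0,"wy":0,"wz":0,"tx":0,"ty":0,"tz":0,"gripper":-0.2},{"wx":0,"wy":0,"wz":0,"tx":0,"ty":0,"tz":0,"gripper":-0.2},{"wx":0,"wy":0,"wz":0,"tx":0,"ty":0,"tz":0,"gripper":-0.2}]' 12
python3 -c "
from h import *
go(509,-287.5,102,113.8)"
```

```text
time_s: 25.7
tool_pos: [0.4945, 0.2813, -0.0001]
tool_rot: [-179.8, -0.0, 113.8]
force: [-0.5, 0.8, 0.2]
grip_width: 0.0869
grasp_force: 0.0
time_s: 26.12
tool_pos: [0.4965, 0.2825, 0.0031]
tool_rot: [179.9, 0.0, 113.8]
force: [0.0, -0.2, 0.4]
grip_width: 0.0617
grasp_force: 0.0
time_s: 26.53
tool_pos: [0.4965, 0.2824, 0.0029]
tool_rot: [180.0, 0.0, 113.8]
force: [1.7, 0.3, 2.4]
grip_width: 0.0536
grasp_force: 11.8
tool [496.5 282.4   2.9] [180.    0.  113.8] t [-526.5 -218.5  -99.2] w [0. 0. 0.] time 26.5333
```

```bash

python3 -m creep '[{"wx":0,"wy":0,"wz":0,"tx":0,"ty":0,"tz":-8,"gripper":-0.2},{"wx":0,"wy":0,"wz":0,"tx":0,"ty":0,"tz":-25,"gripper":-0.2},{"wx":0,"wy":0,"wz":0,"tx":0,"ty":0,"tz":-50,"gripper":-0.2},{"wx":0,"wy":0,"wz":0,"tx":0,"ty":0,"tz":-78,"gripper":-0.2},{"wx":0,"wy":0,"wz":0,"tx":0,"ty":0,"tz":-100,"gripper":-0.2}]' 
python3 -m creep '[{"wx":0,"wy":0,"wz":0,"tx":-10,"ty":-4,"tz":0,"gripper":-0.2},{"wx":0,"wy":0,"wz":0,"tx":-32,"ty":-13,"tz":0,"gripper":-0.2},{"wx":0,"wy":0,"wz":0,"tx":-60,"ty":-25,"tz":0,"gripper":-0.2},{"wx":0,"wy":0,"wz":0,"tx":-90,"ty":-37,"tz":0,"gripper":-0.2},{"wx":0,"wy":0,"wz":0,"tx":-120,"ty":-50,"tz":0,"gripper":-0.2}]' 
python3 -m creep '[{"wx":0,"wy":0,"wz":0,"tx":-30,"ty":-12,"tz":0,"gripper":-0.2},{"wx":0,"wy":0,"wz":0,"tx":-60,"ty":-25,"tz":0,"gripper":-0.2},{"wx":0,"wy":0,"wz":0,"tx":-90,"ty":-37,"tz":0,"gripper":-0.2},{"wx":0,"wy":0,"wz":0,"tx":-120,"ty":-50,"tz":0,"gripper":-0.2},{"wx":0,"wy":0,"wz":0,"tx":-150,"ty":-62,"tz":0,"gripper":-0.2}]' 
python3 -m creep '[{"wx":0,"wy":0,"wz":0,"tx":-30,"ty":-12,"tz":0,"gripper":-0.2},{"wx":0,"wy":0,"wz":0,"tx":-60,"ty":-25,"tz":0,"gripper":-0.2},{"wx":0,"wy":0,"wz":0,"tx":-90,"ty":-37,"tz":0,"gripper":-0.2},{"wx":0,"wy":0,"wz":0,"tx":-120,"ty":-50,"tz":0,"gripper":-0.2},{"wx":0,"wy":0,"wz":0,"tx":-150,"ty":-62,"tz":0,"gripper":-0.2}]' 
python3 -m creep '[{"wx":0,"wy":0,"wz":0,"tx":-30,"ty":-12,"tz":0,"gripper":-0.2},{"wx":0,"wy":0,"wz":0,"tx":-60,"ty":-25,"tz":0,"gripper":-0.2},{"wx":0,"wy":0,"wz":0,"tx":-85,"ty":-35,"tz":0,"gripper":-0.2},{"wx":0,"wy":0,"wz":0,"tx":-100,"ty":-41,"tz":0,"gripper":-0.2},{"wx":0,"wy":0,"wz":0,"tx":-106,"ty":-44,"tz":0,"gripper":-0.2}]' 
python3 -m creep '[{"wx":0,"wy":0,"wz":0,"tx":0,"ty":0,"tz":0,"gripper":-0.2},{"wx":0,"wy":0,"wz":0,"tx":0,"ty":0,"tz":0,"gripper":-0.2},{"wx":0,"wy":0,"wz":0,"tx":0,"ty":0,"tz":0,"gripper":-0.2}]' 
python3 - <<'E'
from h import *
for c in('wrist','side','scene'):
    o,im,d=snap(c,'v_'+c+'.png');P=cloud(c,o,d);x,y,z=np.moveaxis(P,-1,0)
    H=cv2.cvtColor(im,cv2.COLOR_RGB2HSV).astype(int);h=H[...,0]
    ok=(d>0)&(abs(x-.51)<.12)&(abs(y+.286)<.12)
    print(c,'saucer',rect(P,ok&(z>.003)&(z<.02)&~((h>40)&(h<90))),'cup',rect(P,ok&(im.min(2)>95)&(z>.10)&(z<.18)))
go(509,-287.5,102,113.8)
E
```

```text
time_s: 26.95
tool_pos: [0.4958, 0.2824, 0.1043]
tool_rot: [180.0, -0.0, 113.8]
force: [0.1, 0.5, -0.5]
grip_width: 0.0533
grasp_force: 12.0
time_s: 27.37
tool_pos: [0.4978, 0.1506, 0.1019]
tool_rot: [-179.9, -0.0, 113.9]
force: [0.1, -0.2, -1.2]
grip_width: 0.0537
grasp_force: 12.0
time_s: 27.78
tool_pos: [0.5013, -0.0121, 0.102]
tool_rot: [-179.9, -0.0, 113.8]
force: [0.8, 0.1, -0.8]
grip_width: 0.054
grasp_force: 12.0
time_s: 28.2
tool_pos: [0.5051, -0.1741, 0.102]
tool_rot: [-179.9, -0.0, 113.8]
force: [-0.1, 0.6, 0.3]
grip_width: 0.0536
grasp_force: 12.0
time_s: 28.62
tool_pos: [0.5076, -0.2901, 0.1017]
tool_rot: [-179.9, -0.0, 113.6]
force: [-0.6, 0.5, -1.4]
grip_width: 0.0535
grasp_force: 12.0
time_s: 28.87
tool_pos: [0.5095, -0.2843, 0.1026]
tool_rot: [180.0, -0.1, 114.0]
force: [-0.6, 1.2, -1.1]
grip_width: 0.0535
grasp_force: 12.0
wrist saucer [([501.1, -272.3], [111.5, 147.9], 23.9, 8.1, 15483)] cup [([506.2, -278.3], [40.8, 54.0], 24.0, 119.1, 4841), ([516.0, -299.3], [18.7, 53.1], 24.3, 151.1, 3056)]
side saucer [([509.2, -296.4], [132.0, 144.6], 1.1, 8.0, 1089)] cup [([507.1, -283.9], [52.3, 57.6], -74.7, 143.5, 570)]
scene saucer [([515.6, -301.5], [119.0, 147.6], 31.7, 8.0, 3684)] cup [([494.7, -278.2], [10.4, 41.9], 50.5, 127.3, 113), ([512.9, -295.3], [38.2, 46.1], 13.7, 125.9, 468)]
tool [ 509.5 -285.3  102.8] [180.   0. 114.] t [-1.8 -1.3  0.8] w [0.  0.  0.2] time 29.0167
```

```bash

python3 -m creep '[{"wx":0,"wy":0,"wz":0,"tx":-2,"ty":-1,"tz":12,"gripper":-0.2},{"wx":0,"wy":0,"wz":0,"tx":-2,"ty":-1,"tz":30,"gripper":-0.2},{"wx":0,"wy":0,"wz":0,"tx":-2,"ty":-1,"tz":50,"gripper":-0.2},{"wx":0,"wy":0,"wz":0,"tx":-2,"ty":-1,"tz":68,"gripper":-0.2},{"wx":0,"wy":0,"wz":0,"tx":-2,"ty":-1,"tz":80,"gripper":-0.2}]' 
python3 -m creep '[{"wx":0,"wy":0,"wz":0,"tx":0,"ty":0,"tz":5,"gripper":-0.2},{"wx":0,"wy":0,"wz":0,"tx":0,"ty":0,"tz":9,"gripper":-0.2},{"wx":0,"wy":0,"wz":0,"tx":0,"ty":0,"tz":12,"gripper":-0.2},{"wx":0,"wy":0,"wz":0,"tx":0,"ty":0,"tz":12,"gripper":-0.2},{"wx":0,"wy":0,"wz":0,"tx":0,"ty":0,"tz":12,"gripper":-0.2}]' 
python3 -c "
from h import *
go(509,-288,4.5,113.8)"
```

```text
time_s: 29.43
tool_pos: [0.5076, -0.2883, 0.0199]
tool_rot: [-179.9, -0.1, 113.8]
force: [0.1, -0.6, -0.6]
grip_width: 0.0538
grasp_force: 12.0
time_s: 29.85
tool_pos: [0.5095, -0.2895, 0.0113]
tool_rot: [180.0, 0.1, 113.8]
force: [-0.4, -0.3, -1.1]
grip_width: 0.0538
grasp_force: 12.0
tool [ 509.5 -289.5   11.3] [1.800e+02 1.000e-01 1.138e+02] t [1.6 0.2 6.8] w [0.  0.1 0. ] time 29.85
```

```bash

python3 -m creep '[{"wx":0,"wy":0,"wz":0,"tx":1,"ty":0,"tz":3,"gripper":-0.2},{"wx":0,"wy":0,"wz":0,"tx":1,"ty":0,"tz":5,"gripper":-0.2},{"wx":0,"wy":0,"wz":0,"tx":1,"ty":0,"tz":6.5,"gripper":-0.2},{"wx":0,"wy":0,"wz":0,"tx":1,"ty":0,"tz":6.5,"gripper":-0.2},{"wx":0,"wy":0,"wz":0,"tx":1,"ty":0,"tz":6.5,"gripper":-0.2}]' 
python3 -m creep '[{"wx":0,"wy":0,"wz":0,"tx":0,"ty":0,"tz":0,"gripper":1},{"wx":0,"wy":0,"wz":0,"tx":0,"ty":0,"tz":0,"gripper":1},{"wx":0,"wy":0,"wz":0,"tx":0,"ty":0,"tz":0,"gripper":1},{"wx":0,"wy":0,"wz":0,"tx":0,"ty":0,"tz":0,"gripper":1},{"wx":0,"wy":0,"wz":0,"tx":0,"ty":0,"tz":0,"gripper":1}]' 
python3 -m creep '[{"wx":0,"wy":0,"wz":0,"tx":0,"ty":0,"tz":0,"gripper":1},{"wx":0,"wy":0,"wz":0,"tx":0,"ty":0,"tz":-20,"gripper":1},{"wx":0,"wy":0,"wz":0,"tx":0,"ty":0,"tz":-50,"gripper":1},{"wx":0,"wy":0,"wz":0,"tx":0,"ty":0,"tz":-85,"gripper":1},{"wx":0,"wy":0,"wz":0,"tx":0,"ty":0,"tz":-125,"gripper":1}]' 
python3 -m creep '[{"wx":0,"wy":0,"wz":0,"tx":0,"ty":0,"tz":-40,"gripper":1},{"wx":0,"wy":0,"wz":0,"tx":0,"ty":0,"tz":-80,"gripper":1},{"wx":0,"wy":0,"wz":0,"tx":0,"ty":0,"tz":-90,"gripper":1},{"wx":0,"wy":0,"wz":0,"tx":0,"ty":0,"tz":-90,"gripper":1},{"wx":0,"wy":0,"wz":0,"tx":0,"ty":0,"tz":-90,"gripper":1}]' 
python3 - <<'E'
from h import *
for c in('wrist','side'):
    o,im,d=snap(c,'x_'+c+'.png');P=cloud(c,o,d);x,y,z=np.moveaxis(P,-1,0)
    H=cv2.cvtColor(im,cv2.COLOR_RGB2HSV).astype(int);h=H[...,0]
    ok=(d>0)&(abs(x-.51)<.12)&(abs(y+.286)<.12)
    print(c,'saucer',rect(P,ok&(z>.003)&(z<.02)&~((h>40)&(h<90))),'cup',rect(P,ok&(im.min(2)>95)&(z>.045)&(z<.09)))
go(671,-145,150,24)
E
```

```text
time_s: 30.27
tool_pos: [0.5091, -0.2884, 0.0046]
tool_rot: [180.0, 0.0, 113.8]
force: [0.4, 1.6, 3.8]
grip_width: 0.0536
grasp_force: 11.8
time_s: 30.68
tool_pos: [0.5083, -0.2884, 0.0039]
tool_rot: [-180.0, -0.0, 113.8]
force: [0.6, 0.2, 0.1]
grip_width: 0.0797
grasp_force: 0.0
time_s: 31.1
tool_pos: [0.5072, -0.2876, 0.1289]
tool_rot: [-179.9, -0.2, 113.8]
force: [0.7, -0.1, 0.8]
grip_width: 0.0865
grasp_force: 0.0
time_s: 31.52
tool_pos: [0.5086, -0.2884, 0.2193]
tool_rot: [180.0, 0.1, 113.8]
force: [0.7, -0.1, -0.1]
grip_width: 0.0869
grasp_force: 0.0
wrist saucer [([508.1, -288.6], [147.4, 147.9], -54.1, 8.1, 9909), ([509.2, -290.0], [38.5, 40.1], 23.9, 11.7, 951)] cup [([508.6, -288.8], [54.6, 54.7], 9.3, 61.3, 794)]
side saucer [([508.5, -292.5], [122.1, 145.2], 9.1, 8.2, 791)] cup [([508.6, -287.4], [55.1, 55.2], -47.9, 55.1, 262)]
tool [ 507.4 -288.   217. ] [-1.799e+02 -1.000e-01  1.138e+02] t [ 64.6 207.5  66.8] w [-0.2 -0.  89.8] time 31.6167
```

The cup stands centred on the saucer to within 1 mm. Next, the dice pot.

```bash

python3 -m creep '[{"wx":0,"wy":0,"wz":7,"tx":6,"ty":20,"tz":0,"gripper":1},{"wx":0,"wy":0,"wz":14,"tx":13,"ty":41,"tz":0,"gripper":1},{"wx":0,"wy":0,"wz":21,"tx":20,"ty":62,"tz":0,"gripper":1},{"wx":0,"wy":0,"wz":28,"tx":26,"ty":83,"tz":0,"gripper":1},{"wx":0,"wy":0,"wz":35,"tx":33,"ty":104,"tz":0,"gripper":1}]' 
python3 -m creep '[{"wx":0,"wy":0,"wz":7,"tx":17,"ty":13,"tz":0,"gripper":1},{"wx":0,"wy":0,"wz":14,"tx":34,"ty":27,"tz":0,"gripper":1},{"wx":0,"wy":0,"wz":21,"tx":51,"ty":40,"tz":0,"gripper":1},{"wx":0,"wy":0,"wz":28,"tx":68,"ty":53,"tz":0,"gripper":1},{"wx":0,"wy":0,"wz":35,"tx":86,"ty":67,"tz":0,"gripper":1}]' 
python3 -m creep '[{"wx":0,"wy":0,"wz":7,"tx":0,"ty":0,"tz":20,"gripper":1},{"wx":0,"wy":0,"wz":14,"tx":0,"ty":0,"tz":40,"gripper":1},{"wx":0,"wy":0,"wz":20,"tx":0,"ty":0,"tz":50,"gripper":1},{"wx":0,"wy":0,"wz":20,"tx":0,"ty":0,"tz":50,"gripper":1},{"wx":0,"wy":0,"wz":20,"tx":0,"ty":0,"tz":50,"gripper":1}]' 
python3 - <<'E'
from h import *
c='wrist'
o,im,d=snap(c,'y_wrist.png');P=cloud(c,o,d);x,y,z=np.moveaxis(P,-1,0)
H=cv2.cvtColor(im,cv2.COLOR_RGB2HSV).astype(int);h=H[...,0]
ok=(d>0)&(abs(x-.672)<.06)&(abs(y+.145)<.06)
print('pot',rect(P,ok&(z>.04)&(z<.06)&~((h>40)&(h<90))),rect(P,ok&(z>.003)&(z<.06)&~((h>40)&(h<90))))
go(671,-145,-15,23.8)
E
```

```text
time_s: 32.03
tool_pos: [0.5898, -0.2154, 0.2165]
tool_rot: [-179.8, -0.0, 78.4]
force: [0.0, -0.5, 0.5]
grip_width: 0.0871
grasp_force: 0.0
time_s: 32.45
tool_pos: [0.6722, -0.1441, 0.2162]
tool_rot: [-179.8, 0.2, 43.5]
force: [1.0, -0.1, -0.6]
grip_width: 0.087
grasp_force: 0.0
time_s: 32.87
tool_pos: [0.6714, -0.1446, 0.1666]
tool_rot: [-179.9, 0.2, 24.0]
force: [-0.3, -0.8, 0.2]
grip_width: 0.087
grasp_force: 0.0
pot [([672.0, -145.1], [33.9, 35.2], 24.5, 45.5, 1115)] [([673.2, -143.7], [39.0, 42.0], -29.6, 45.1, 1530)]
tool [ 672.3 -144.7  168.1] [-1.799e+02  1.000e-01  2.400e+01] t [-1.100e+00 -1.000e-01  1.831e+02] w [-0.1  0.1  0.2] time 32.9167
```

```bash

python3 -m creep '[{"wx":0,"wy":0,"wz":0,"tx":0,"ty":0,"tz":25,"gripper":0.4},{"wx":0,"wy":0,"wz":0,"tx":0,"ty":0,"tz":55,"gripper":0.4},{"wx":0,"wy":0,"wz":0,"tx":0,"ty":0,"tz":85,"gripper":0.4},{"wx":0,"wy":0,"wz":0,"tx":0,"ty":0,"tz":115,"gripper":0.4},{"wx":0,"wy":0,"wz":0,"tx":0,"ty":0,"tz":140,"gripper":0.4}]' 
python3 -m creep '[{"wx":0,"wy":0,"wz":0,"tx":0,"ty":0,"tz":15,"gripper":0.4},{"wx":0,"wy":0,"wz":0,"tx":0,"ty":0,"tz":28,"gripper":0.4},{"wx":0,"wy":0,"wz":0,"tx":0,"ty":0,"tz":38,"gripper":0.4},{"wx":0,"wy":0,"wz":0,"tx":0,"ty":0,"tz":38,"gripper":0.4},{"wx":0,"wy":0,"wz":0,"tx":0,"ty":0,"tz":38,"gripper":0.4}]' 
python3 -m creep '[{"wx":0,"wy":0,"wz":0,"tx":0,"ty":0,"tz":0,"gripper":-0.4},{"wx":0,"wy":0,"wz":0,"tx":0,"ty":0,"tz":0,"gripper":-0.4},{"wx":0,"wy":0,"wz":0,"tx":0,"ty":0,"tz":0,"gripper":-0.4},{"wx":0,"wy":0,"wz":0,"tx":0,"ty":0,"tz":0,"gripper":-0.4},{"wx":0,"wy":0,"wz":0,"tx":0,"ty":0,"tz":0,"gripper":-0.4}]' 12
python3 -m creep '[{"wx":0,"wy":0,"wz":0,"tx":0,"ty":0,"tz":0,"gripper":-0.4},{"wx":0,"wy":0,"wz":0,"tx":0,"ty":0,"tz":0,"gripper":-0.4},{"wx":0,"wy":0,"wz":0,"tx":0,"ty":0,"tz":0,"gripper":-0.4}]' 12
python3 -c "
from h import *
go(474+42*np.cos(np.radians(23.9)),17.3+42*np.sin(np.radians(23.9)),100,23.8)
go(474-42*np.cos(np.radians(23.9)),17.3-42*np.sin(np.radians(23.9)),100,23.8)"
```

```text
time_s: 33.33
tool_pos: [0.6727, -0.145, 0.0281]
tool_rot: [180.0, -0.0, 23.9]
force: [0.4, 0.2, -0.5]
grip_width: 0.0642
grasp_force: 0.0
time_s: 33.75
tool_pos: [0.6734, -0.1449, -0.0082]
tool_rot: [180.0, -0.0, 23.8]
force: [-0.5, -0.6, 0.1]
grip_width: 0.0608
grasp_force: 0.0
time_s: 34.17
tool_pos: [0.673, -0.1449, -0.0084]
tool_rot: [180.0, -0.0, 23.8]
force: [0.1, 0.0, 0.5]
grip_width: 0.0354
grasp_force: 0.4
time_s: 34.42
tool_pos: [0.6731, -0.1449, -0.0084]
tool_rot: [180.0, -0.0, 23.8]
force: [-0.7, 0.1, 3.6]
grip_width: 0.0352
grasp_force: 12.0
tool [ 673.1 -144.9   -8.4] [180.   -0.   23.8] t [ -74.6 -228.7 -108.6] w [ 0. -0.  0.] time 34.4167
tool [ 673.1 -144.9   -8.4] [180.   -0.   23.8] t [-158.6 -228.6 -108.6] w [ 0. -0.  0.] time 34.4167
```

```bash

python3 -m creep '[{"wx":0,"wy":0,"wz":0,"tx":0,"ty":0,"tz":-8,"gripper":-0.4},{"wx":0,"wy":0,"wz":0,"tx":0,"ty":0,"tz":-25,"gripper":-0.4},{"wx":0,"wy":0,"wz":0,"tx":0,"ty":0,"tz":-50,"gripper":-0.4},{"wx":0,"wy":0,"wz":0,"tx":0,"ty":0,"tz":-78,"gripper":-0.4},{"wx":0,"wy":0,"wz":0,"tx":0,"ty":0,"tz":-100,"gripper":-0.4}]' 
python3 -m creep '[{"wx":0,"wy":0,"wz":0,"tx":-4,"ty":-12,"tz":0,"gripper":-0.4},{"wx":0,"wy":0,"wz":0,"tx":-12,"ty":-36,"tz":0,"gripper":-0.4},{"wx":0,"wy":0,"wz":0,"tx":-21,"ty":-64,"tz":0,"gripper":-0.4},{"wx":0,"wy":0,"wz":0,"tx":-30,"ty":-92,"tz":0,"gripper":-0.4},{"wx":0,"wy":0,"wz":0,"tx":-39,"ty":-120,"tz":0,"gripper":-0.4}]' 
python3 -m creep '[{"wx":0,"wy":0,"wz":0,"tx":-9,"ty":-28,"tz":0,"gripper":-0.4},{"wx":0,"wy":0,"wz":0,"tx":-18,"ty":-56,"tz":0,"gripper":-0.4},{"wx":0,"wy":0,"wz":0,"tx":-27,"ty":-83,"tz":0,"gripper":-0.4},{"wx":0,"wy":0,"wz":0,"tx":-32,"ty":-100,"tz":0,"gripper":-0.4},{"wx":0,"wy":0,"wz":0,"tx":-35,"ty":-109,"tz":0,"gripper":-0.4}]' 
python3 -m creep '[{"wx":0,"wy":0,"wz":0,"tx":0,"ty":0,"tz":0,"gripper":-0.4},{"wx":0,"wy":0,"wz":0,"tx":0,"ty":0,"tz":0,"gripper":-0.4},{"wx":0,"wy":0,"wz":0,"tx":0,"ty":0,"tz":0,"gripper":-0.4}]' 
python3 - <<'E'
from h import *
c='wrist'
o,im,d=snap(c,'z_wrist.png');P=cloud(c,o,d);x,y,z=np.moveaxis(P,-1,0)
H=cv2.cvtColor(im,cv2.COLOR_RGB2HSV).astype(int);h,s=H[...,0],H[...,1]
ok=(d>0)&(abs(x-.475)<.13)&(abs(y-.017)<.13)
print('tray',rect(P,ok&((h<6)|(h>174))&(s>150)&(z>.02)&(z<.05)),'handle',rect(P,ok&(z>.055)&(z<.08)&(h>10)&(s>90)))
a=np.radians(23.9)
print('pot held',rect(P,ok&(z>.11)&(z<.15)&(h>8)&(h<30)&(s>50)))
go(474+42*np.cos(a),17.3+42*np.sin(a),16.5,23.8)
E
```

```text
time_s: 34.83
tool_pos: [0.6729, -0.1447, 0.093]
tool_rot: [180.0, -0.0, 23.8]
force: [0.6, 0.5, 0.3]
grip_width: 0.0348
grasp_force: 12.0
time_s: 35.25
tool_pos: [0.5874, -0.0498, 0.091]
tool_rot: [-180.0, 0.0, 23.8]
force: [-0.5, -0.2, -0.5]
grip_width: 0.0349
grasp_force: 12.0
time_s: 35.67
tool_pos: [0.5111, 0.0371, 0.0913]
tool_rot: [180.0, 0.0, 24.0]
force: [0.3, -0.0, -1.5]
grip_width: 0.0352
grasp_force: 12.0
time_s: 35.92
tool_pos: [0.5137, 0.0332, 0.0912]
tool_rot: [180.0, -0.0, 23.7]
force: [0.4, -0.4, -0.5]
grip_width: 0.035
grasp_force: 12.0
tray [([519.0, 37.0], [62.4, 70.2], -66.2, 23.8, 5387), ([432.6, -1.4], [31.8, 69.5], -65.3, 23.6, 1383)] handle []
pot held [([522.1, 37.0], [14.6, 35.2], -68.0, 141.5, 2499), ([500.5, 27.8], [10.4, 30.3], -66.8, 145.2, 919)]
tool [513.6  33.2  91. ] [180.   -0.   23.7] t [-0.7 -1.5 74.5] w [ 0.  -0.  -0.1] time 35.9667
```

```bash

python3 -m creep '[{"wx":0,"wy":0,"wz":0,"tx":0,"ty":-1,"tz":10,"gripper":-0.4},{"wx":0,"wy":0,"wz":0,"tx":0,"ty":-1,"tz":26,"gripper":-0.4},{"wx":0,"wy":0,"wz":0,"tx":0,"ty":-1,"tz":42,"gripper":-0.4},{"wx":0,"wy":0,"wz":0,"tx":0,"ty":-1,"tz":54,"gripper":-0.4},{"wx":0,"wy":0,"wz":0,"tx":0,"ty":-1,"tz":62,"gripper":-0.4}]' 
python3 -m creep '[{"wx":0,"wy":0,"wz":0,"tx":0,"ty":0,"tz":4,"gripper":-0.4},{"wx":0,"wy":0,"wz":0,"tx":0,"ty":0,"tz":8,"gripper":-0.4},{"wx":0,"wy":0,"wz":0,"tx":0,"ty":0,"tz":11,"gripper":-0.4},{"wx":0,"wy":0,"wz":0,"tx":0,"ty":0,"tz":12,"gripper":-0.4},{"wx":0,"wy":0,"wz":0,"tx":0,"ty":0,"tz":12,"gripper":-0.4}]' 
python3 -c "
from h import *
a=np.radians(23.9)
go(474+42*np.cos(a),17.3+42*np.sin(a),15.6,23.8)"
```

```text
time_s: 36.38
tool_pos: [0.5112, 0.0352, 0.0268]
tool_rot: [-179.9, 0.1, 23.8]
force: [-0.2, -0.4, -1.1]
grip_width: 0.0349
grasp_force: 12.0
time_s: 36.8
tool_pos: [0.5124, 0.0358, 0.0173]
tool_rot: [180.0, -0.0, 23.8]
force: [-0.0, -0.5, -0.0]
grip_width: 0.0349
grasp_force: 12.0
tool [512.4  35.8  17.3] [180.   -0.   23.8] t [-0.6  1.3  1.7] w [ 0. -0.  0.] time 36.8
```

```bash

python3 -m creep '[{"wx":0,"wy":0,"wz":0,"tx":0,"ty":1,"tz":1,"gripper":-0.4},{"wx":0,"wy":0,"wz":0,"tx":0,"ty":1,"tz":1.7,"gripper":-0.4},{"wx":0,"wy":0,"wz":0,"tx":0,"ty":1,"tz":1.7,"gripper":-0.4}]' 
python3 -m creep '[{"wx":0,"wy":0,"wz":0,"tx":0,"ty":0,"tz":0,"gripper":0.3},{"wx":0,"wy":0,"wz":0,"tx":0,"ty":0,"tz":0,"gripper":0.3},{"wx":0,"wy":0,"wz":0,"tx":0,"ty":0,"tz":0,"gripper":0.3},{"wx":0,"wy":0,"wz":0,"tx":0,"ty":0,"tz":0,"gripper":0.3},{"wx":0,"wy":0,"wz":0,"tx":0,"ty":0,"tz":0,"gripper":0.3}]' 
python3 -m creep '[{"wx":0,"wy":0,"wz":0,"tx":0,"ty":0,"tz":-15,"gripper":0.3},{"wx":0,"wy":0,"wz":0,"tx":0,"ty":0,"tz":-40,"gripper":0.3},{"wx":0,"wy":0,"wz":0,"tx":0,"ty":0,"tz":-80,"gripper":0.3},{"wx":0,"wy":0,"wz":0,"tx":0,"ty":0,"tz":-120,"gripper":0.3},{"wx":0,"wy":0,"wz":0,"tx":0,"ty":0,"tz":-160,"gripper":0.3}]' 
python3 - <<'E'
from h import *
for c in('wrist','side'):
    o,im,d=snap(c,'a_%s.png'%c);P=cloud(c,o,d);x,y,z=np.moveaxis(P,-1,0)
    H=cv2.cvtColor(im,cv2.COLOR_RGB2HSV).astype(int);h,s=H[...,0],H[...,1]
    ok=(d>0)&(abs(x-.475)<.13)&(abs(y-.017)<.13)
    print(c,'tray',rect(P,ok&((h<6)|(h>174))&(s>150)&(z>.02)&(z<.05)),'top',rect(P,ok&(z>.062)&(z<.09)&~((h>40)&(h<90))&(s>40)))
    ok=(d>0)&(abs(x-.645)<.04)&(abs(y-.117)<.04)
    print('marker',rect(P,ok&(z>.003)&(z<.06)&~((h>40)&(h<90))))
go(645.5,117,150,23.8)
E
```

```text
time_s: 37.05
tool_pos: [0.5128, 0.0347, 0.0156]
tool_rot: [180.0, -0.0, 23.8]
force: [-0.7, -0.0, -0.6]
grip_width: 0.035
grasp_force: 12.0
time_s: 37.47
tool_pos: [0.5126, 0.0349, 0.0154]
tool_rot: [180.0, -0.0, 23.8]
force: [-0.4, -0.9, 0.6]
grip_width: 0.0549
grasp_force: 0.0
time_s: 37.88
tool_pos: [0.512, 0.035, 0.1769]
tool_rot: [-180.0, 0.0, 23.8]
force: [1.1, 0.8, 0.5]
grip_width: 0.0564
grasp_force: 0.0
wrist tray [([491.6, 24.9], [70.2, 122.0], 23.8, 23.7, 4782), ([402.6, -14.7], [3.4, 67.6], -65.2, 33.5, 128)] top [([511.5, 34.7], [34.4, 35.2], 24.4, 69.5, 1215), ([474.5, 17.3], [12.3, 39.5], -65.6, 69.2, 598)]
marker [([641.4, 115.0], [32.6, 42.2], -66.3, 11.8, 1501)]
side tray [([474.8, 18.9], [71.4, 158.5], 24.2, 24.4, 927)] top [([474.9, 17.8], [12.0, 41.9], -66.8, 69.1, 108), ([511.8, 35.7], [34.4, 36.4], -55.7, 69.1, 228)]
marker [([645.2, 120.4], [40.6, 42.9], 23.7, 12.3, 464)]
tool [517.3  35.5 182.7] [179.7  -0.7  23.8] t [149.8 -23.   34.4] w [ 0.3 -0.7  0. ] time 37.9833
```

```bash

python3 -m creep '[{"wx":0,"wy":0,"wz":0,"tx":35,"ty":-5,"tz":0,"gripper":0.3},{"wx":0,"wy":0,"wz":0,"tx":72,"ty":-10,"tz":0,"gripper":0.3},{"wx":0,"wy":0,"wz":0,"tx":110,"ty":-15,"tz":0,"gripper":0.3},{"wx":0,"wy":0,"wz":0,"tx":140,"ty":-20,"tz":0,"gripper":0.3},{"wx":0,"wy":0,"wz":0,"tx":155,"ty":-22,"tz":0,"gripper":0.3}]' 
python3 -m creep '[{"wx":0,"wy":0,"wz":0,"tx":0,"ty":0,"tz":10,"gripper":0.3},{"wx":0,"wy":0,"wz":0,"tx":0,"ty":0,"tz":20,"gripper":0.3},{"wx":0,"wy":0,"wz":0,"tx":0,"ty":0,"tz":20,"gripper":0.3},{"wx":0,"wy":0,"wz":0,"tx":0,"ty":0,"tz":20,"gripper":0.3}]' 
python3 - <<'E'
from h import *
c='wrist'
o,im,d=snap(c);P=cloud(c,o,d);x,y,z=np.moveaxis(P,-1,0)
H=cv2.cvtColor(im,cv2.COLOR_RGB2HSV).astype(int);h,s=H[...,0],H[...,1]
ok=(d>0)&(abs(x-.645)<.05)&(abs(y-.117)<.05)&~((h>40)&(h<90))
print('marker knob',rect(P,ok&(z>.04)&(z<.06)),rect(P,ok&(z>.005)&(z<.06)))
go(645.5,117.5,-11,23.8)
E
```

```text
time_s: 38.4
tool_pos: [0.6474, 0.1205, 0.174]
tool_rot: [-179.9, -0.0, 23.9]
force: [-0.4, -0.2, 0.1]
grip_width: 0.0568
grasp_force: 0.0
time_s: 38.73
tool_pos: [0.6439, 0.116, 0.1539]
tool_rot: [180.0, 0.2, 23.8]
force: [-0.0, -0.3, 0.3]
grip_width: 0.0569
grasp_force: 0.0
marker knob [([646.7, 117.5], [17.0, 17.4], -18.9, 47.4, 316)] [([647.0, 117.1], [42.2, 42.7], 22.6, 11.8, 1474)]
tool [644.5 116.2 154.9] [1.80e+02 1.00e-01 2.37e+01] t [  1.7  -0.9 165.9] w [ 0.   0.1 -0.1] time 38.7833
```

```bash

python3 -m creep '[{"wx":0,"wy":0,"wz":0,"tx":2,"ty":0,"tz":25,"gripper":0},{"wx":0,"wy":0,"wz":0,"tx":2,"ty":0,"tz":55,"gripper":0},{"wx":0,"wy":0,"wz":0,"tx":2,"ty":0,"tz":85,"gripper":0},{"wx":0,"wy":0,"wz":0,"tx":2,"ty":0,"tz":110,"gripper":0},{"wx":0,"wy":0,"wz":0,"tx":2,"ty":0,"tz":130,"gripper":0}]' 
python3 -m creep '[{"wx":0,"wy":0,"wz":0,"tx":0,"ty":0,"tz":15,"gripper":0},{"wx":0,"wy":0,"wz":0,"tx":0,"ty":0,"tz":26,"gripper":0},{"wx":0,"wy":0,"wz":0,"tx":0,"ty":0,"tz":33,"gripper":0},{"wx":0,"wy":0,"wz":0,"tx":0,"ty":0,"tz":33,"gripper":0},{"wx":0,"wy":0,"wz":0,"tx":0,"ty":0,"tz":33,"gripper":0}]' 
python3 -m creep '[{"wx":0,"wy":0,"wz":0,"tx":0,"ty":0,"tz":0,"gripper":-0.8},{"wx":0,"wy":0,"wz":0,"tx":0,"ty":0,"tz":0,"gripper":-0.8},{"wx":0,"wy":0,"wz":0,"tx":0,"ty":0,"tz":0,"gripper":-0.8},{"wx":0,"wy":0,"wz":0,"tx":0,"ty":0,"tz":0,"gripper":-0.8},{"wx":0,"wy":0,"wz":0,"tx":0,"ty":0,"tz":0,"gripper":-0.8}]' 15
python3 -m creep '[{"wx":0,"wy":0,"wz":0,"tx":0,"ty":0,"tz":0,"gripper":-0.8},{"wx":0,"wy":0,"wz":0,"tx":0,"ty":0,"tz":0,"gripper":-0.8},{"wx":0,"wy":0,"wz":0,"tx":0,"ty":0,"tz":0,"gripper":-0.8}]' 15
python3 -c "
from h import *
a=np.radians(23.9)
go(474.3-42*np.cos(a),17.3-42*np.sin(a),100,23.8)"
```

```text
time_s: 39.2
tool_pos: [0.6463, 0.1169, 0.024]
tool_rot: [180.0, 0.1, 23.8]
force: [0.1, -0.4, 0.4]
grip_width: 0.0439
grasp_force: 0.0
time_s: 39.62
tool_pos: [0.6479, 0.1184, -0.0068]
tool_rot: [180.0, -0.1, 23.8]
force: [0.7, 0.6, 0.2]
grip_width: 0.0435
grasp_force: 0.0
time_s: 40.03
tool_pos: [0.6476, 0.1183, -0.0072]
tool_rot: [180.0, -0.0, 23.8]
force: [-0.2, -1.3, 0.3]
grip_width: 0.018
grasp_force: 0.2
time_s: 40.28
tool_pos: [0.6477, 0.1182, -0.0073]
tool_rot: [180.0, -0.0, 23.8]
force: [-0.7, -0.1, 3.0]
grip_width: 0.017
grasp_force: 15.0
tool [647.7 118.2  -7.3] [180.   -0.   23.8] t [-241.3   22.5 -107.4] w [ 0. -0.  0.] time 40.2833
```

```bash

python3 -m creep '[{"wx":0,"wy":0,"wz":0,"tx":0,"ty":0,"tz":-8,"gripper":-0.8},{"wx":0,"wy":0,"wz":0,"tx":0,"ty":0,"tz":-28,"gripper":-0.8},{"wx":0,"wy":0,"wz":0,"tx":0,"ty":0,"tz":-55,"gripper":-0.8},{"wx":0,"wy":0,"wz":0,"tx":0,"ty":0,"tz":-85,"gripper":-0.8},{"wx":0,"wy":0,"wz":0,"tx":0,"ty":0,"tz":-115,"gripper":-0.8}]' 
python3 -m creep '[{"wx":0,"wy":0,"wz":0,"tx":-12,"ty":1,"tz":0,"gripper":-0.8},{"wx":0,"wy":0,"wz":0,"tx":-36,"ty":3,"tz":0,"gripper":-0.8},{"wx":0,"wy":0,"wz":0,"tx":-65,"ty":6,"tz":0,"gripper":-0.8},{"wx":0,"wy":0,"wz":0,"tx":-95,"ty":9,"tz":0,"gripper":-0.8},{"wx":0,"wy":0,"wz":0,"tx":-125,"ty":12,"tz":0,"gripper":-0.8}]' 
python3 -m creep '[{"wx":0,"wy":0,"wz":0,"tx":-30,"ty":3,"tz":0,"gripper":-0.8},{"wx":0,"wy":0,"wz":0,"tx":-60,"ty":6,"tz":0,"gripper":-0.8},{"wx":0,"wy":0,"wz":0,"tx":-90,"ty":9,"tz":0,"gripper":-0.8},{"wx":0,"wy":0,"wz":0,"tx":-107,"ty":10,"tz":0,"gripper":-0.8},{"wx":0,"wy":0,"wz":0,"tx":-115,"ty":10,"tz":0,"gripper":-0.8}]' 
python3 -m creep '[{"wx":0,"wy":0,"wz":0,"tx":0,"ty":0,"tz":0,"gripper":-0.8},{"wx":0,"wy":0,"wz":0,"tx":0,"ty":0,"tz":0,"gripper":-0.8},{"wx":0,"wy":0,"wz":0,"tx":0,"ty":0,"tz":0,"gripper":-0.8},{"wx":0,"wy":0,"wz":0,"tx":0,"ty":0,"tz":0,"gripper":-0.8}]' 
python3 - <<'E'
from h import *
c='side'
o,im,d=snap(c);P=cloud(c,o,d);x,y,z=np.moveaxis(P,-1,0)
H=cv2.cvtColor(im,cv2.COLOR_RGB2HSV).astype(int);h,s=H[...,0],H[...,1]
ok=(d>0)&(abs(x-.436)<.05)&(abs(y-0)<.05)&~((h>40)&(h<90))
print('marker held',rect(P,ok&(z>.09)&(z<.135)&(h>10)&(h<35)&(s>90)))
a=np.radians(23.9)
go(474.3-42*np.cos(a),17.3-42*np.sin(a),16.7,23.8)
E
```

```text
time_s: 40.7
tool_pos: [0.6463, 0.1184, 0.108]
tool_rot: [-180.0, 0.1, 23.8]
force: [-0.3, 0.8, -1.6]
grip_width: 0.0174
grasp_force: 15.0
time_s: 41.12
tool_pos: [0.5361, 0.0566, 0.1071]
tool_rot: [-180.0, 0.0, 23.8]
force: [-0.9, -0.1, -0.8]
grip_width: 0.0176
grasp_force: 15.0
time_s: 41.53
tool_pos: [0.4341, -0.0002, 0.1071]
tool_rot: [180.0, 0.1, 23.7]
force: [0.8, 0.0, -1.7]
grip_width: 0.0175
grasp_force: 15.0
time_s: 41.87
tool_pos: [0.4377, 0.0023, 0.1075]
tool_rot: [-180.0, -0.0, 23.9]
force: [0.8, 0.2, -1.1]
grip_width: 0.0176
grasp_force: 15.0
marker held [([436.7, 6.8], [37.0, 41.9], -17.0, 125.8, 267)]
tool [437.5   2.2 107.3] [-180.    -0.    23.9] t [-2.2  1.2 90.6] w [-0.  -0.   0.1] time 41.9167
```

```bash

python3 -m creep '[{"wx":0,"wy":0,"wz":0,"tx":-1,"ty":1,"tz":12,"gripper":-0.8},{"wx":0,"wy":0,"wz":0,"tx":-1,"ty":1,"tz":30,"gripper":-0.8},{"wx":0,"wy":0,"wz":0,"tx":-1,"ty":1,"tz":50,"gripper":-0.8},{"wx":0,"wy":0,"wz":0,"tx":-1,"ty":1,"tz":66,"gripper":-0.8},{"wx":0,"wy":0,"wz":0,"tx":-1,"ty":1,"tz":76,"gripper":-0.8}]' 
python3 -m creep '[{"wx":0,"wy":0,"wz":0,"tx":0,"ty":0,"tz":5,"gripper":-0.8},{"wx":0,"wy":0,"wz":0,"tx":0,"ty":0,"tz":9,"gripper":-0.8},{"wx":0,"wy":0,"wz":0,"tx":0,"ty":0,"tz":12,"gripper":-0.8},{"wx":0,"wy":0,"wz":0,"tx":0,"ty":0,"tz":12,"gripper":-0.8},{"wx":0,"wy":0,"wz":0,"tx":0,"ty":0,"tz":12,"gripper":-0.8}]' 
python3 -c "
from h import *
a=np.radians(23.9)
go(474.3-42*np.cos(a),17.3-42*np.sin(a),16.7,23.8)"
```

```text
time_s: 42.33
tool_pos: [0.4354, 0.0006, 0.0295]
tool_rot: [-179.9, 0.1, 23.9]
force: [-0.6, -0.2, -2.0]
grip_width: 0.0176
grasp_force: 15.0
time_s: 42.75
tool_pos: [0.4367, 0.0, 0.0199]
tool_rot: [180.0, -0.1, 23.8]
force: [-0.0, 0.8, -1.6]
grip_width: 0.017
grasp_force: 15.0
tool [436.7   0.   19.9] [ 1.80e+02 -1.00e-01  2.38e+01] t [-0.7 -0.6  3.2] w [ 0.  -0.1  0. ] time 42.75
```

```bash

python3 -m creep '[{"wx":0,"wy":0,"wz":0,"tx":0,"ty":0,"tz":1.5,"gripper":-0.8},{"wx":0,"wy":0,"wz":0,"tx":0,"ty":0,"tz":3.2,"gripper":-0.8},{"wx":0,"wy":0,"wz":0,"tx":0,"ty":0,"tz":3.2,"gripper":-0.8},{"wx":0,"wy":0,"wz":0,"tx":0,"ty":0,"tz":3.2,"gripper":-0.8}]' 
python3 -m creep '[{"wx":0,"wy":0,"wz":0,"tx":0,"ty":0,"tz":0,"gripper":0},{"wx":0,"wy":0,"wz":0,"tx":0,"ty":0,"tz":0,"gripper":0},{"wx":0,"wy":0,"wz":0,"tx":0,"ty":0,"tz":0,"gripper":0},{"wx":0,"wy":0,"wz":0,"tx":0,"ty":0,"tz":0,"gripper":0},{"wx":0,"wy":0,"wz":0,"tx":0,"ty":0,"tz":0,"gripper":0}]' 
python3 -m creep '[{"wx":0,"wy":0,"wz":0,"tx":0,"ty":0,"tz":-15,"gripper":0},{"wx":0,"wy":0,"wz":0,"tx":0,"ty":0,"tz":-40,"gripper":0},{"wx":0,"wy":0,"wz":0,"tx":0,"ty":0,"tz":-80,"gripper":0},{"wx":0,"wy":0,"wz":0,"tx":0,"ty":0,"tz":-120,"gripper":0},{"wx":0,"wy":0,"wz":0,"tx":0,"ty":0,"tz":-160,"gripper":0}]' 
python3 -m creep '[{"wx":0,"wy":0,"wz":0,"tx":0,"ty":0,"tz":-20,"gripper":0},{"wx":0,"wy":0,"wz":0,"tx":0,"ty":0,"tz":-30,"gripper":0},{"wx":0,"wy":0,"wz":0,"tx":0,"ty":0,"tz":-30,"gripper":0},{"wx":0,"wy":0,"wz":0,"tx":0,"ty":0,"tz":-30,"gripper":0},{"wx":0,"wy":0,"wz":0,"tx":0,"ty":0,"tz":-30,"gripper":0}]' 
python3 - <<'E'
from h import *
for c in('wrist','side'):
    o,im,d=snap(c,'b_%s.png'%c);P=cloud(c,o,d);x,y,z=np.moveaxis(P,-1,0)
    H=cv2.cvtColor(im,cv2.COLOR_RGB2HSV).astype(int);h,s=H[...,0],H[...,1]
    ok=(d>0)&(abs(x-.475)<.13)&(abs(y-.017)<.13)&~((h>40)&(h<90))
    print(c,'tray',rect(P,ok&((h<6)|(h>174))&(s>150)&(z>.02)&(z<.05)),'top',rect(P,ok&(z>.062)&(z<.09)&(s>40)))
    if c=='side':
        ok=(d>0)&(abs(x-.51)<.12)&(abs(y+.286)<.12)
        print('cup',rect(P,ok&(im.min(2)>95)&(z>.045)&(z<.09)))
        ok=(d>0)&(x>.3)&(x<.72)&(abs(y)<.2)
        print('tiles',rect(P,ok&(z>.01)&(z<.03)&(im.min(2)>110)))
E
```

```text
time_s: 43.08
tool_pos: [0.4368, -0.0001, 0.0166]
tool_rot: [180.0, -0.1, 23.8]
force: [-0.2, -0.9, 0.0]
grip_width: 0.0176
grasp_force: 15.0
time_s: 43.5
tool_pos: [0.436, 0.0, 0.0161]
tool_rot: [180.0, 0.0, 23.8]
force: [-0.2, 0.4, -1.1]
grip_width: 0.0405
grasp_force: 0.0
time_s: 43.92
tool_pos: [0.4354, 0.0002, 0.1777]
tool_rot: [-180.0, 0.0, 23.8]
force: [1.3, -0.4, -0.5]
grip_width: 0.0437
grasp_force: 0.0
time_s: 44.33
tool_pos: [0.4348, -0.0, 0.204]
tool_rot: [-179.9, 0.2, 23.8]
force: [0.1, 0.9, -0.5]
grip_width: 0.0438
grasp_force: 0.0
wrist tray [([474.3, 17.1], [69.9, 159.0], 23.7, 23.9, 6789)] top [([511.3, 34.4], [34.0, 34.2], 23.8, 69.6, 1221), ([474.4, 17.1], [12.2, 39.0], -66.0, 69.3, 566), ([435.5, -0.2], [16.9, 17.3], 26.3, 71.3, 274)]
side tray [([495.9, 28.9], [70.9, 111.5], 23.8, 25.1, 578)] top [([434.7, 1.6], [15.4, 15.9], 1.7, 70.6, 70), ([474.5, 18.6], [11.7, 40.6], -67.9, 69.1, 109), ([511.4, 35.4], [32.8, 36.3], -84.3, 69.3, 220)]
cup [([509.3, -287.6], [53.2, 57.9], -73.6, 55.2, 267)]
tiles [([361.5, -141.0], [32.8, 40.3], -32.1, 20.9, 208), ([656.3, -9.7], [32.5, 39.8], 22.5, 20.8, 244), ([367.0, 155.2], [30.2, 40.3], 64.7, 21.4, 388)]
```

View pics/b_side.png

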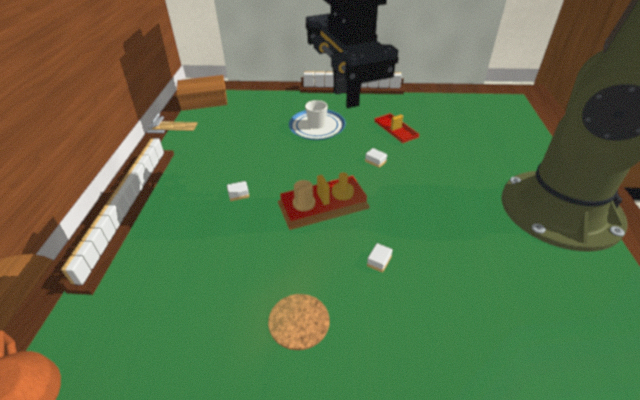

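The tray on the stand at (323,200) holds the pot at (304,195) and the marker at (344,187), both upright. The cup at (316,115) is on the saucer and the tiles have not moved. Handing in.

```bash
python3 -c "
from h import *
print(env.sign_off())"
```

```text
the job is handed in; nothing more can be done
None
```

The job is handed in, with no verdict returned: at the last look the cup stood on the saucer, the tray lay on the stand with the dice pot and marker upright in its two halves, and the three tiles were where they started.

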